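# Pin the stop fence and gauge its gap

### The arm

A 6-joint arm with a two-finger parallel gripper is mounted at the origin on the work surface. World frame = base frame: x ahead of the robot, y to its left, z up, the work surface at z = 0. Lengths are in m, angles in rad, forces in N, time in s.
With the tool pointing down it reaches from about 0.275 to 0.725 m from the base axis. Payload 5.6 kg.
Tool frame: the origin (TCP) lies between the finger pads; the fingertips stand 19 mm ahead of it and the grasp point (between the pads) is the TCP; z points along the fingers, y is the line along which they close (so a half turn about z gives the same grasp; the last joint's range is limited). The gripper opens to 85 mm and grips with 20 to 120 N. Pads are 22 mm wide; open, the fingers measure 114 mm over their backs; the gripper's body (76 mm by 85 mm) begins 54 mm behind the grasp point. The pads swing forward as they close: fully open they stand 13 mm farther back than shut.
Start: joints at [1.483, 0.255, 0.108, 0, -1.424, -0.285], TCP at [0.2, 0.512, 0.25] pointing down, gripper open.
Joint ranges: [-2.95, 2.95], [-1.21, 1.97], [-1.09, 1.5], [-2.87, 1.71], [-2.94, -0.07], [-3.05, 3.05]. Speed limits (rad/s): [2.57, 2.57, 3.14, 3.14, 3.14, 3.14].

### API

Orientations are given as a unit quaternion [x, y, z, w].
In Python, from station import manip gives the robot as it stands.
- The arm moves only by the tool move_arm, never from a script. Its argument "moves" is a list of rows, each a list of 3 entries, a list of its own where there are three numbers: the shift along the tool's x, y, z in cm, then the turn, a rotation vector about the tool's x, y, z in rad, then the finger opening in cm, from 0 to 8.54. A call has 1 to 10 rows; each row shifts and turns the commanded pose from where the row before left it, along the tool's axes as they then stand; what a row does not reach is not made up. A row lasts 1/12 s, in which the tool goes at most 41.7 mm and 7.16 degrees, less where a joint would pass 70% of its speed; a pose out of reach is approached as far as the arm can. A call with a gripper value outside its range is refused whole. The fingers move at their own pace and stop on an object; "grip_force" is the grip in N (left out, the last holds). Time passes only in rows, so rows that do not move let the fingers close. It gives the time, the measured TCP pose, the force, the opening and the grip force at its end, in the units of the state.
- manip.state(): the state, without advancing time (a new reading comes with each control period).
- manip.read_camera(name): name is "scene" or "top" or "wrist"; returns a dict with "img" (420x560x3 uint8, blue, green, red), "intrinsics" (3x3 intrinsics, pixels), "world_from_camera" (4x4, takes a point from camera to world coordinates); the wrist camera has in their place "mount" (4x4, takes a point from camera to tool coordinates, whose origin is the TCP and whose axes are the flange's). Camera axes: x right, y down, z forward; pixel columns grow to the right and rows downward; lengths in m; the calibration is good to about 2 mm. The wrist camera is an equidistant fisheye: a pixel r from the principal point sees the ray r / f radians off the axis. A picture is of the moment at which its call begins: read the wrist's pose just before it. There is no depth.
- manip.sign_off(): hands the job in; it is judged then, once.
The state is a dict: "time_s": time; "joints": joint angles; "qd": joint speeds; "effort": joint torques, N m; "eef_pos": TCP position; "orientation": TCP orientation; "wrist_force": force on the tool from outside, world axes, zero at the start; "wrist_torque": the same for the moment, N m; "opening": finger opening in m; "grasp_force": force on a finger pad.
Only numpy, scipy, OpenCV 4.12 (cv2) and the standard library are available. Lean on these libraries where they do the work, as an engineer would, in place of code of your own. Each camera call takes 0.05 s, during which the arm holds its last target. There are 200 camera calls.

### The job

Get the stop fixture ready for gauging: first clear every offcut from its bed into the scrap tub, then drive the orange-headed taper pin fully home through the fence flange and the base so that the fence is pulled into line. Then find the fence gap with the gauge leaves: lower them blade-down into the gap one at a time from the thinnest up (yellow, green, blue, red), stopping at the first that binds when pressed lightly into the mouth. Hang that one and all the other leaves in the rack, finish with the thickest leaf that goes in standing fully down in the gap, and leave everything else on the bench alone.

Things in the scene. Friction and masses are not known exactly. Their poses are not given: they have to be found in the camera images.
- fixture: Green stop fixture, fixed. Origin on the bench below the mid of the steel fence's measuring face (the plane y = 0). Gap: from y = 0 towards -y, 8, 12 or 16 mm wide (unknown), runs along x, open on top, 48 mm deep; jaw tops 60 mm above the bench, both edges of the mouth chamfered 4 mm at 45 deg. Bed 12 mm thick, x -170..120, y -110..110 mm; offcuts lie at x below -70. A leaf t thick by the fence: middle at y = -t/2.
- fence (a joint): Slide of the fence along the fixture's x (m): 0 is in line; starts 3.5 to 6.5 mm off to +x, friction about 3 N. The fence (70 mm long in x, 25 mm thick) carries the flange with the upper pin hole. Sliding it does not change the gap.
- pin_hole (a point): Axis of the lower, fixed pin hole at the height of the flange's upper side (46 mm above the bench), 75 mm to +y of the fence face; axes as the fixture. The upper hole (in the 10 mm flange, moving with the fence) and the lower one (right below, open down to the bench) are both 18 mm in diameter.
- insert_a: Brass jaw insert, fixed, not to be handled: 50 mm long in x, 48 mm high, of unknown thickness towards its +y; origin at the foot of its back face. The one whose origin is at y = -40 mm, x = 0 of the fixture bounds the gap, the others are spares standing on the bed at x = 90 mm.
- insert_b: As insert_a, another thickness, also unknown.
- insert_c: As insert_a, another thickness, also unknown.
- rack: Plywood leaf rack, fixed: two rails along its x, 210 mm long, each 22 mm wide, tops 52 mm above the bench, with a 22 mm slot between them. Leaves hang in the slot by their handles, blade down, anywhere along it. Origin on the bench under its middle.
- pin: Steel taper pin standing tip down: orange round head 24 mm in diameter and 40 mm high above the origin; below it a 17 mm shank 13 mm long, then a taper down to a 7 mm tip 42 mm below the origin, oiled and slippery. Origin at the centre of the head's underside, which lies on the flange when the pin is home. At the start it hangs in the 22 mm hole of a blue fixed block, 60 x 60 x 52 mm, its head on the block. 0.12 kg.
- tub: Blue open scrap tub, loose, 130 (x) x 120 (y) x 50 mm high, walls and floor 4 to 5 mm. Origin at the centre of its underside.
- offcut_bar: Aluminium bar offcut 50 (x) x 20 (y) x 12 mm, origin at the centre of its underside. May be absent.
- offcut_tube: Square aluminium tube offcut 36 (x) x 22 x 22 mm with dark ends, origin at the centre of its underside. May be absent.
- offcut_brass: Copper-coloured bar offcut 42 (x) x 18 (y) x 15 mm, origin at the centre of its underside. May be absent.
- offcut_rod: Dark steel square bar offcut 32 (x) x 20 (y) x 18 mm, origin at the centre of its underside. May be absent.
- leaf6: Gauge leaf with a yellow handle: handle 22 (x) x 38 (y) x 44 mm (z) above the origin, steel blade 30 (x) x 6 (y, its thickness) x 40 mm below it. Origin at the centre of the handle's underside, which rests on the rack's rails (52 mm up) when hung and on the jaw tops when fully in the gap. 0.12 kg.
- leaf10: Gauge leaf with a green handle: handle 22 (x) x 38 (y) x 44 mm (z) above the origin, steel blade 30 (x) x 10 (y, its thickness) x 40 mm below it. Origin at the centre of the handle's underside, which rests on the rack's rails (52 mm up) when hung and on the jaw tops when fully in the gap. 0.12 kg.
- leaf14: Gauge leaf with a blue handle: handle 22 (x) x 38 (y) x 44 mm (z) above the origin, steel blade 30 (x) x 14 (y, its thickness) x 40 mm below it. Origin at the centre of the handle's underside, which rests on the rack's rails (52 mm up) when hung and on the jaw tops when fully in the gap. 0.12 kg.
- leaf18: Gauge leaf with a red handle: handle 22 (x) x 38 (y) x 44 mm (z) above the origin, steel blade 30 (x) x 18 (y, its thickness) x 40 mm below it. Origin at the centre of the handle's underside, which rests on the rack's rails (52 mm up) when hung and on the jaw tops when fully in the gap. 0.12 kg.
- hammer: Hammer, lying about on the bench; not part of the job.
- wrench: Wrench, lying about on the bench; not part of the job.
- tape: Roll of yellow tape, lying about on the bench; not part of the job.
- oil: Red oil bottle, lying about on the bench; not part of the job.
- pot: Aluminium bowl, lying about on the bench; not part of the job.
- driver: Screwdriver, lying about on the bench; not part of the job.
- doming_stake: Small steel doming stake, lying about on the bench; not part of the job.

How it is judged:
By the outcome, as a careful person would: the job done as asked, in the order asked, and still so for the second after the job is handed in, with the robot touching nothing.
Of offcut_bar, offcut_tube, offcut_brass, offcut_rod only 2 to 4 are there at a start; the rules pass over those that are not, and their reading is None.
At some moment in a run one of offcut_bar, offcut_tube, offcut_brass, offcut_rod, tub may be knocked a few centimetres aside while the robot is not near it.
It also fails if it takes over 210 s, if anything falls off the work surface, if the arm or the gripper's body presses on something with over 40 N, if the wrist force passes 120 N, or if a joint passes its speed limit or range.

## Working session

There is one attempt and no reset: what is moved stays moved. The work goes in short steps, Python scripts to look and compute and a tool call to move; the robot and the scene stay as the last step left them, time stands still between calls to the robot, and variables do not carry over. Pictures are saved under pics/ and viewed, at most 14 in all, crops included, and the job is handed in when it is done.

Besides the shell and the picture viewer there is one more tool, called after "Call:" as name(argument=value, ...), one argument or row to a line, values as JSON. move_arm: Moves the arm, as the interface text tells. Its arguments: {"type":"object","properties":{"moves":{"type":"array","items":{"type":"array"}},"grip_force":{"type":"number"}},"required":["moves"]}

```bash
ls; mkdir -p pics
python3 - <<'E'
from station import manip
import cv2
for n in("top","scene"):
    r=manip.read_camera(n);cv2.imwrite(f"pics/{n}0.png",cv2.resize(r["img"],(784,588),interpolation=cv2.INTER_CUBIC))
    print(n,r["intrinsics"],r["world_from_camera"])
r=manip.read_camera("wrist");print(r["intrinsics"],r["mount"])
print(manip.state())
E
```

```text
pics
top [[495.38553363   0.         277.45406151]
 [  0.         495.38553363 206.01062585]
 [  0.           0.           1.        ]] [[-0.0037682  -0.99826226  0.05880692  0.43020439]
 [-0.99996855  0.00335116 -0.00718874 -0.00700181]
 [ 0.00697918 -0.05883216 -0.99824349  1.34080918]
 [ 0.          0.          0.          1.        ]]
scene [[466.38360729   0.         273.30687884]
 [  0.         466.38360729 207.48944978]
 [  0.           0.           1.        ]] [[ 0.73104442  0.38093462 -0.56609441  1.1822606 ]
 [ 0.68199195 -0.43403692  0.5886416  -0.68806251]
 [-0.02147191 -0.81639498 -0.57709461  0.72743356]
 [ 0.          0.          0.          1.        ]]
[[325.1922621    0.         283.23705652]
 [  0.         325.1922621  210.18480115]
 [  0.           0.           1.        ]] [[-4.60547937e-05 -9.58087733e-01 -2.86474943e-01  7.41356982e-02]
 [ 9.99999999e-01 -4.79954166e-05 -2.47748301e-07 -7.23906771e-04]
 [-1.35121196e-05 -2.86474943e-01  9.58087734e-01 -1.23453746e-01]
 [ 0.00000000e+00  0.00000000e+00  0.00000000e+00  1.00000000e+00]]
{'time_s': 0.15, 'joints': array([ 1.48258649e+00,  2.55635195e-01,  1.07305832e-01, -3.55423650e-04,
       -1.42391713e+00, -2.84612266e-01]), 'qd': array([ 6.72388721e-04, -3.13943143e-03,  2.29222232e-03,  5.41000514e-04,
        1.00208127e-04,  1.43293438e-06]), 'effort': array([-9.67629603e-04, -3.86937189e+01,  2.38083655e+01,  5.36668271e+00,
       -4.53310786e-03, -4.40043479e-06]), 'eef_pos': array([0.20015496, 0.51191506, 0.24959221]), 'orientation': array([ 9.82670596e-01, -1.85358957e-01, -1.03842720e-04,  7.38825566e-04]), 'wrist_force': array([-0.2935273 , -0.02338477, -0.13633046]), 'wrist_torque': array([ 0.01586558, -0.00147185,  0.04063504]), 'grasp_force': 0.0, 'opening': 0.08567531730638606}
```

View pics/top0.png

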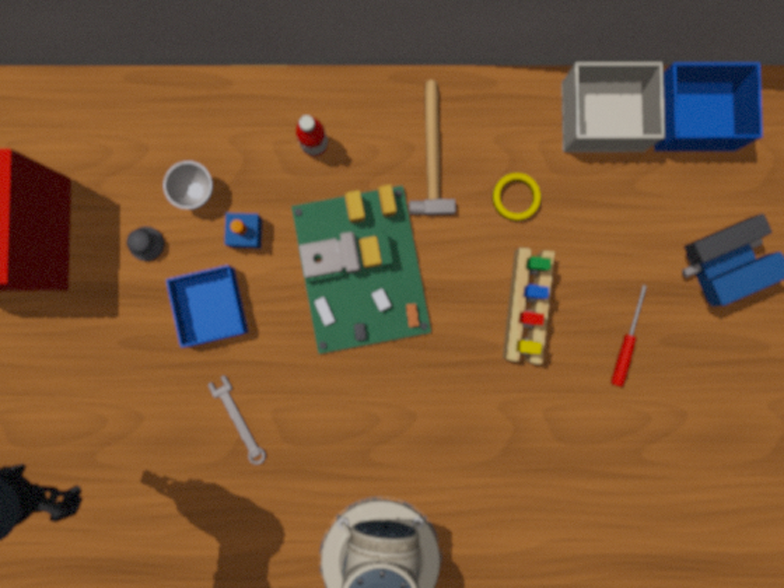

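View pics/scene0.png

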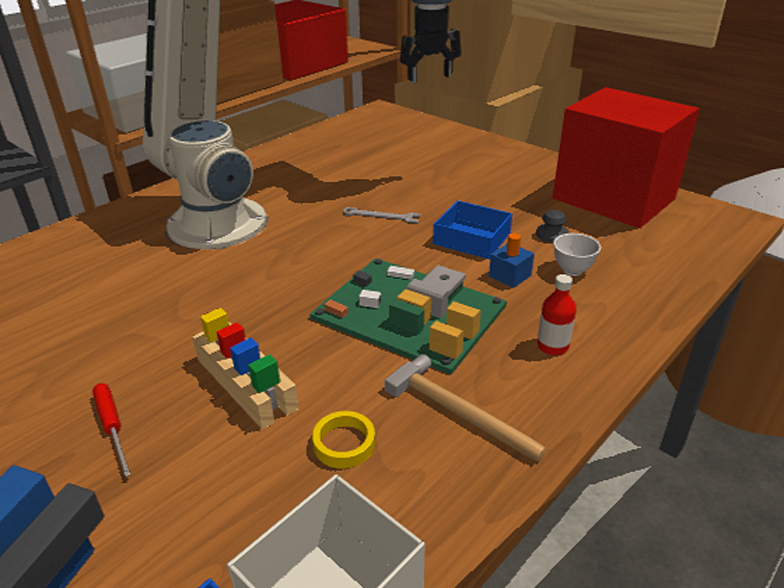

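The top view (784-wide px) shows the fixture bed around (360,270) with four offcuts: bar (325,311), tube (381,299), rod (360,331) and brass (412,316). It also shows the tub at (207,306), the pin block at (242,230), and the rack at (530,306) with green, blue, red and yellow leaves. Fixture +x points up in the image, with about 10° of yaw.

```bash
cat > h.py <<'E'
import numpy as np, cv2
from scipy.optimize import minimize
from scipy.spatial.transform import Rotation as R
from station import manip
class Cam:
    def __init__(s,n):
        s.n=n
        if n=="wrist":
            st=manip.state();T=np.eye(4);T[:3,:3]=R.from_quat(st["orientation"]).as_matrix();T[:3,3]=st["eef_pos"]
        r=manip.read_camera(n);s.img=r["img"].copy();s.K=r["intrinsics"]
        s.T=T@r["mount"] if n=="wrist" else r["world_from_camera"]
        s.hsv=cv2.cvtColor(s.img,cv2.COLOR_BGR2HSV)
    def proj(s,P):
        p=(np.atleast_2d(P)-s.T[:3,3])@s.T[:3,:3]
        if s.n=="wrist":
            rr=np.hypot(p[:,0],p[:,1]);th=np.arctan2(rr,p[:,2]);k=th/np.maximum(rr,1e-9);q=p[:,:2]*k[:,None]
        else: q=p[:,:2]/p[:,2:]
        return q*s.K[0,0]+s.K[:2,2]
    def ray(s,uv,z):
        q=(np.asarray(uv,float)-s.K[:2,2])/s.K[0,0]
        if s.n=="wrist":
            t=np.hypot(*q);d=np.array([*(q*np.sinc(t/np.pi)),np.cos(t)])
            d[:2]=q/max(t,1e-9)*np.sin(t)
        else: d=np.array([*q,1])
        d=s.T[:3,:3]@d;o=s.T[:3,3];return o+d*(z-o[2])/d[2]
    def mask(s,lo,hi,roi=None):
        if lo[0]<0: m=cv2.inRange(s.hsv,(0,*lo[1:]),hi)|cv2.inRange(s.hsv,(180+lo[0],*lo[1:]),(180,*hi[1:]))
        else: m=cv2.inRange(s.hsv,lo,hi)
        if roi is not None: # (u,v,r)
            k=np.zeros_like(m);cv2.circle(k,(int(roi[0]),int(roi[1])),int(roi[2]),255,-1);m&=k
        return m
def box(x0,x1,y0,y1,z0,z1,n=6):
    g=np.linspace(0,1,n);a=np.array(np.meshgrid(g,g,[0,1],indexing='ij')).reshape(3,-1).T
    a=np.vstack([a,a[:,[0,2,1]],a[:,[2,0,1]]]);return a*[x1-x0,y1-y0,z1-z0]+[x0,y0,z0]
def cb(lx,ly,z0,z1): return box(-lx/2,lx/2,-ly/2,ly/2,z0,z1)
def place(P,x,y,a):
    c,s_=np.cos(a),np.sin(a);return np.c_[P[:,0]*c-P[:,1]*s_+x,P[:,0]*s_+P[:,1]*c+y,P[:,2]]
def fit(cam,m,P,x0,hullmask=False,yaw=True,S=4):
    """silhouette fit: maximise overlap of hull(P at pose) with mask"""
    if hullmask:
        h=cv2.convexHull(cv2.findNonZero(m));m=np.zeros_like(m);cv2.fillPoly(m,[h],255)
    pr=cam.proj(place(P,*x0));lo=np.maximum(pr.min(0).astype(int)-25,0);hi=np.minimum(pr.max(0).astype(int)+25,[560,420])
    M=cv2.resize(m[lo[1]:hi[1],lo[0]:hi[0]],None,fx=S,fy=S,interpolation=cv2.INTER_LINEAR)>127
    def cost(v):
        p=cam.proj(place(P,v[0]/1000+x0[0],v[1]/1000+x0[1],x0[2]+(v[2]/40 if yaw else 0)))
        h=cv2.convexHull((((p-lo+.5)*S-.5)*16).round().astype(np.int32))
        k=np.zeros(M.shape,np.uint8);cv2.fillPoly(k,[h],1,shift=4);k=k>0
        return -(M&k).sum()/max((M|k).sum(),1)
    best=None
    for st in (6,2):
        v0=np.zeros(3) if best is None else best.x
        sim=np.vstack([v0,v0+[st,0,0],v0+[0,st,0],v0+[0,0,st]])
        best=minimize(cost,v0,method="Nelder-Mead",options=dict(initial_simplex=sim,xatol=.02,fatol=1e-5,maxiter=250))
    v=best.x;return np.array([x0[0]+v[0]/1000,x0[1]+v[1]/1000,x0[2]+(v[2]/40 if yaw else 0)]),-best.fun
def tomove(target,yaw):
    """shift cm in tool axes (pointing down) and z turn from the current pose"""
    st=manip.state();Rm=R.from_quat(st["orientation"]).as_matrix()
    d=Rm.T@(np.array(target)-st["eef_pos"])*100
    cur=np.arctan2(Rm[1,0],Rm[0,0]);dy=(yaw-cur+np.pi)%(2*np.pi)-np.pi
    return d.round(2),round(-dy,3),round(cur,3)
E
python3 - <<'E'
from h import *
c=Cam("top")
px={"tub":(207,306,.0),"block":(242,230,.052),"pinhead":(238,226,.09),"bar":(325,311,.024),"tube":(381,299,.034),"rod":(360,331,.03),"brass":(412,316,.027),"g":(540,264,.096),"b":(536,292,.096),"r":(532,319,.096),"y":(531,347,.096),"bowl":(188,185,.03),"stake":(145,243,.03)}
for k,(u,v,z) in px.items():
    p=c.ray((u/1.4,v/1.4),z);print(k,p.round(3),c.hsv[int(v/1.4),int(u/1.4)])
m=c.mask((50,80,40),(85,255,255),(360/1.4,270/1.4,85))
print(fit(c,m,box(-.17,.12,-.11,.11,0,.012),(.40,.03,.17),hullmask=True))
E
```

```text
tub [0.476 0.334 0.   ] [107 188 183]
block [0.616 0.257 0.052] [ 15 245 134]
pinhead [0.618 0.256 0.09 ] [ 17 230 192]
bar [0.465 0.104 0.024] [126   7 196]
tube [ 0.487 -0.002  0.034] [126   7 194]
rod [0.427 0.037 0.03 ] [130   9  83]
brass [ 0.455 -0.061  0.027] [ 12 164 179]
g [ 0.547 -0.29   0.096] [ 69 193 132]
b [ 0.496 -0.282  0.096] [107 211 172]
r [ 0.448 -0.274  0.096] [  2 240 189]
y [ 0.398 -0.271  0.096] [ 27 255 190]
bowl [0.706 0.365 0.03 ] [  0   6 125]
stake [0.595 0.445 0.03 ] [128  14  75]
(array([ 0.52338056,  0.03216655, -2.95752421]), np.float64(0.9860373002129734))
```

Run:
```python
from h import *
c=Cam("top")
m=c.mask((50,80,40),(85,255,255),(360/1.4,270/1.4,85))
print(fit(c,m,box(-.17,.12,-.11,.11,0,.012),(.572,.041,.184),hullmask=True))
print(c.ray((318/1.4,257/1.4),.046))
print(tomove((.46,.03,.33),.184))
```

```text
(array([0.57166948, 0.04178102, 0.18783302]), np.float64(0.9777547632896846))
[0.56589573 0.11544447 0.046     ]
(array([41.75, 35.44, -7.98]), np.float64(-0.557), np.float64(-0.373))
```

Call:
move_arm(
  moves=[
    [[2.78,2.36,-0.53],[0,0,0],8.5],
    [[2.78,2.36,-0.53],[0,0,0],8.5],
    [[2.78,2.36,-0.53],[0,0,0],8.5],
    [[2.78,2.36,-0.53],[0,0,0],8.5],
    [[2.78,2.36,-0.53],[0,0,0],8.5],
    [[2.78,2.36,-0.53],[0,0,0],8.5],
    [[2.78,2.36,-0.53],[0,0,0],8.5],
    [[2.78,2.36,-0.53],[0,0,0],8.5],
    [[2.78,2.36,-0.53],[0,0,0],8.5],
    [[2.78,2.36,-0.53],[0,0,0],8.5],
  ],
)

```text
time_s: 1.08
eef_pos: [0.3735, 0.1894, 0.3037]
orientation: [0.983, -0.185, 0.0, -0.0]
wrist_force: [1.8, 0.5, -0.4]
opening: 0.0848
grasp_force: 0.0
```

Call:
move_arm(
  moves=[
    [[2.78,2.36,-0.53],[0,0,0],8.5],
    [[2.78,2.36,-0.53],[0,0,0],8.5],
    [[2.78,2.36,-0.53],[0,0,0],8.5],
    [[2.78,2.36,-0.53],[0,0,0],8.5],
    [[2.78,2.36,-0.53],[0,0,0],8.5],
    [[0,0,0],[0,0,-0.111],8.5],
    [[0,0,0],[0,0,-0.111],8.5],
    [[0,0,0],[0,0,-0.111],8.5],
    [[0,0,0],[0,0,-0.111],8.5],
    [[0,0,0],[0,0,-0.111],8.5],
  ],
)

```text
time_s: 1.92
eef_pos: [0.4597, 0.0305, 0.3297]
orientation: [0.996, 0.093, -0.0, -0.0]
wrist_force: [0.1, 0.2, -0.4]
opening: 0.0849
grasp_force: 0.0
```

Run:
```python
from h import *
c=Cam("wrist")
import pickle;pickle.dump(c,open("w1.pkl","wb"))
cv2.imwrite("pics/w1.png",cv2.resize(c.img,(784,588),interpolation=cv2.INTER_CUBIC))
st=manip.state();print(st["eef_pos"],st["orientation"],st["qd"].round(3))
```

```text
[0.45964158 0.03051914 0.32966385] [ 9.95307239e-01  9.67650654e-02 -1.46757375e-04 -1.27940823e-05] [ 0.003 -0.     0.001  0.001 -0.    -0.271]
```

View pics/w1.png

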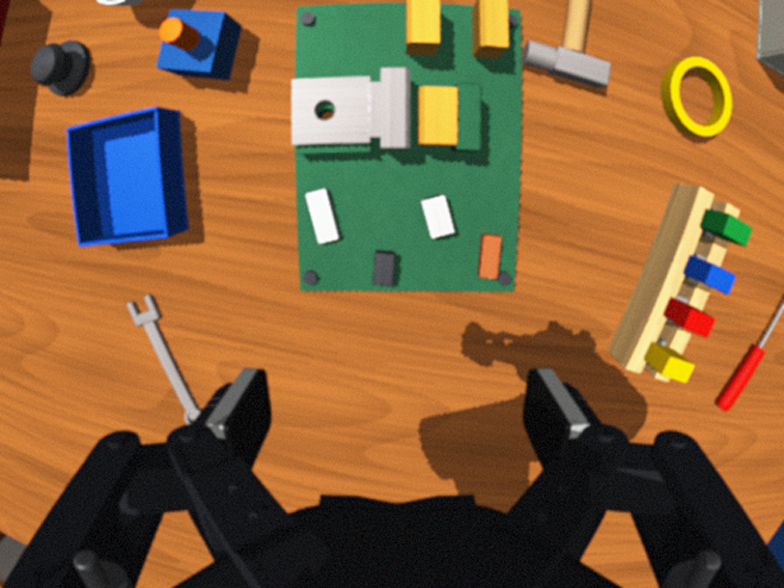

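Wrist view (784-wide px): bed corners near (297,8), (520,8), (300,290) and (515,290). Offcuts are the bar at (322,216), tube (437,216), rod (385,268) and brass (489,256). The flange hole is at (325,110), and the mouth lies between the fence at (396,108) and the brass insert at (438,115). The pin is at (178,32), the tub at (130,178) and the rack at (690,290). I'll fit all the poses now.

```bash
cat > fitall.py <<'E'
from h import *
F0=(.5717,.0418,.188)
def fx(F,x,y): return place(np.array([[x,y,0.]]),*F)[0,:2]
COL=dict(bright=((0,0,140),(180,70,255)),dark=((0,0,0),(180,120,95)),green=((45,70,30),(90,255,255)),blue=((100,120,40),(125,255,255)),
 copper=((3,100,100),(16,230,255)),orange=((5,200,80),(20,255,255)),yellow=((22,120,80),(36,255,255)),red=((-8,120,70),(8,255,255)))
OB=dict(offcut_bar=("bright",(.05,.02,.012,.024),(.465,.104,-.1)),offcut_tube=("bright",(.036,.022,.012,.034),(.487,-.002,0)),
 offcut_rod=("dark",(.032,.02,.012,.03),(.427,.037,.1)),offcut_brass=("copper",(.042,.018,.012,.027),(.455,-.061,.1)),
 tub=("blue",(.13,.12,0,.05),(.476,.334,.2)),
 leaf10=("green",(.022,.038,.052,.096),(.547,-.29,-.12)),leaf14=("blue",(.022,.038,.052,.096),(.496,-.282,-.12)),
 leaf18=("red",(.022,.038,.052,.096),(.448,-.274,-.12)),leaf6=("yellow",(.022,.038,.052,.096),(.398,-.271,-.12)))
def run(c,names,x0={},ov=None):
    out={}
    for n in names:
        col,b,p=OB[n];p=x0.get(n,p);P=cb(*b);pr=c.proj(place(P,*p));ctr=pr.mean(0);r=np.hypot(*(pr-ctr).T).max()+(12 if c.n=="wrist" else 6)
        m=c.mask(*COL[col],(*ctr,r))
        nl,lb,stt,_=cv2.connectedComponentsWithStats(m)
        if nl<2: print(n,"none");continue
        k=1+np.argmax(stt[1:,4]);m=np.where(lb==k,255,0).astype(np.uint8)
        q,s=fit(c,m,P,p,hullmask=n=="tub");out[n]=q;print(n,q.round(4),round(s,3))
        if ov is not None: cv2.polylines(ov,[cv2.convexHull((c.proj(place(P,*q))*16).round().astype(np.int32))],True,(255,0,255),1,shift=4)
    return out
E
python3 - <<'E'
from fitall import *
c=Cam("wrist");ov=c.img.copy();import pickle;pickle.dump(c,open("w1.pkl","wb"))
st=manip.state();print(st["eef_pos"],st["orientation"],st["qd"].round(3))
ctr=c.proj(np.array([[*fx(F0,-.025,0),.012]]))[0]
m=c.mask((45,70,30),(90,255,255),(*ctr,160)); m[:,380:]=0
F,s=fit(c,m,box(-.17,.12,-.11,.11,0,.012),F0,hullmask=True);print("fixture",F.round(4),s)
o=run(c,OB,{},ov)
# pin head and block
P=np.c_[.012*np.cos(np.arange(24)/24*6.283),.012*np.sin(np.arange(24)/24*6.283),np.zeros(24)];P=np.vstack([P+[0,0,.052],P+[0,0,.092]])
pr=c.proj(place(P,.618,.256,0)).mean(0)
print("pin",fit(c,c.mask(*COL["orange"],(*pr,30)),P,(.618,.256,0),yaw=False))
pr=c.proj([[.618,.256,.03]])[0]
mb=c.mask(*COL["blue"],(*pr,42))
print("block",fit(c,mb,cb(.06,.06,0,.052),(.618,.256,.1),hullmask=True))
for x,y,z in [(-.17,-.11,.012),(.12,-.11,.012),(.12,.11,.012),(-.17,.11,.012),(-.025,0,.06),(.025,0,.06),(0,.075,.046),(-.035,.025,.06),(.035,.025,.06)]:
    p=c.proj([[*fx(F,x,y),z]])[0];cv2.circle(ov,tuple((p*16).astype(int)),40,(0,0,255),-1,shift=4)
cv2.imwrite("pics/w1o.png",cv2.resize(ov[:300],(784,420)))
a=c.img[30:125,195:365];cv2.imwrite("pics/w1c.png",cv2.resize(ov[30:125,195:365],None,fx=4.5,fy=4.5,interpolation=cv2.INTER_CUBIC))
E
```

```text
[0.45963919 0.03058745 0.3296822 ] [ 9.95806516e-01  9.14842378e-02 -1.25818984e-04 -1.02192889e-05] [ 0.003 -0.     0.001 -0.    -0.001 -0.139]
fixture [0.5757 0.041  0.1818] 0.9935467433299869
offcut_bar [0.4695 0.1064 0.4179] 0.953
offcut_tube [ 0.4899 -0.0023  0.4637] 0.936
offcut_rod [0.4303 0.0372 0.0904] 0.896
offcut_brass [ 0.461  -0.062   0.1603] 0.928
tub [0.479  0.3258 0.2228] 0.981
leaf10 [ 0.5537 -0.2912 -0.0145] 0.864
leaf14 [ 0.5016 -0.2878 -0.1138] 0.845
leaf18 [ 0.453  -0.2775 -0.1583] 0.9
leaf6 [ 0.4014 -0.2715 -0.2005] 0.913
pin (array([0.62334564, 0.26219993, 0.        ]), np.float64(0.5865327820437094))
block (array([ 0.62330966,  0.25967718, -0.0704506 ]), np.float64(0.9456269545041864))
```

View pics/w1o.png

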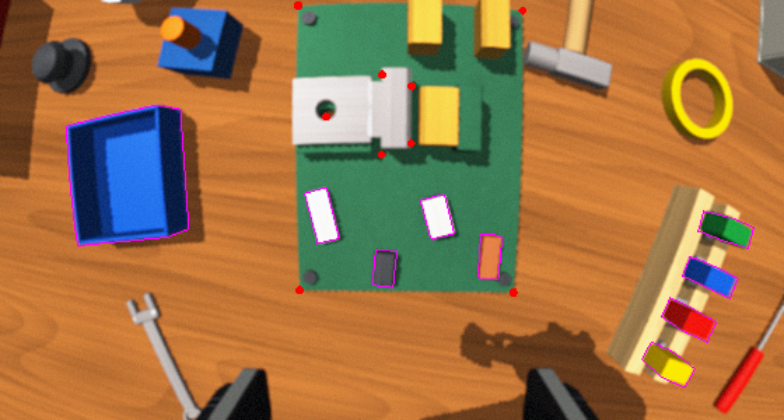

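View pics/w1c.png

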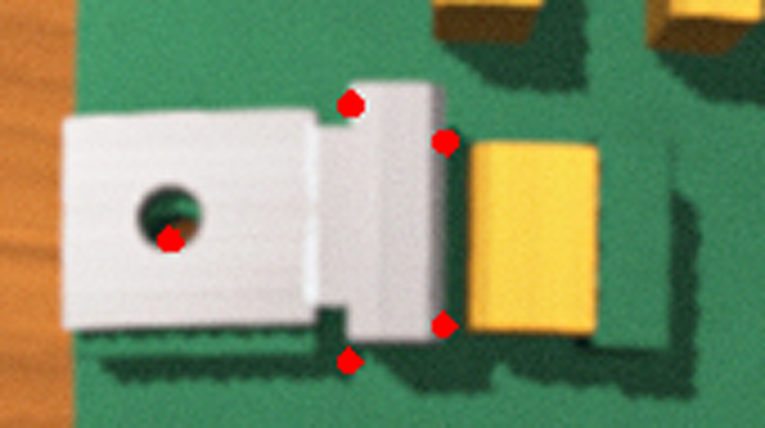

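The overlay agrees: all offcut, tub and leaf outlines match. The red bed corners and fence face line (445,142)-(443,325) lie on the real ones, and the fence is about 5 mm off to +x. I'll pick the bar first.

Run:
```python
from h import *
print(tomove((.4695,.1064,.12),.418))
```

```text
(array([ 2.36, -7.27, 20.97]), np.float64(-0.235), np.float64(0.183))
```

Call:
move_arm(
  moves=[
    [[0.39,-1.21,3.5],[0,0,0],5.5],
    [[0.39,-1.21,3.5],[0,0,0],5.5],
    [[0.39,-1.21,3.5],[0,0,0],5.5],
    [[0.39,-1.21,3.5],[0,0,0],5.5],
    [[0.39,-1.21,3.5],[0,0,0],5.5],
    [[0.39,-1.21,3.5],[0,0,0],5.5],
    [[0,0,0],[0,0,-0.118],5.5],
    [[0,0,0],[0,0,-0.118],5.5],
    [[0,0,0],[0,0,0],5.5],
    [[0,0,0],[0,0,0],5.5],
  ],
)

```text
time_s: 2.85
eef_pos: [0.4697, 0.1064, 0.1199]
orientation: [0.979, 0.205, 0.0, -0.0]
wrist_force: [0.1, 0.1, -0.8]
opening: 0.0548
grasp_force: 0.0
```

Run:
```python
from fitall import *
c=Cam("wrist");ov=c.img.copy()
o=run(c,["offcut_bar","offcut_tube","offcut_rod"],dict(offcut_bar=(.4695,.1064,.418),offcut_tube=(.49,-.002,.46)),ov)
print(manip.state()["opening"])
p=o["offcut_bar"];print(tomove((p[0],p[1],.034),p[2]))
cv2.imwrite("pics/w2.png",ov)
```

```text
offcut_bar [0.4697 0.1054 0.4274] 0.957
offcut_tube [ 0.4904 -0.0047  0.5712] 0.685
offcut_rod [0.4315 0.0375 0.0885] 0.562
0.055171642250330236
(array([-0.05,  0.09,  8.61]), np.float64(-0.015), np.float64(0.413))
```

View pics/w2.png

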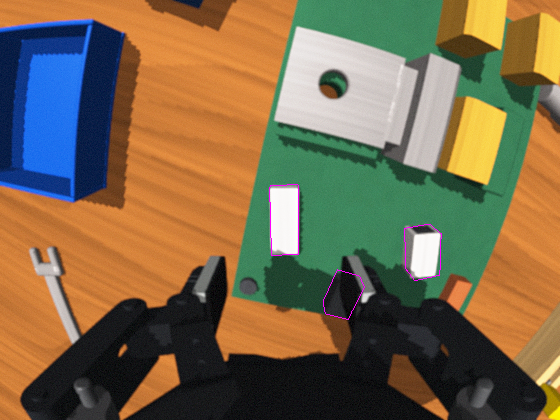

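Call:
move_arm(
  moves=[
    [[-0.01,0.02,2.5],[0,0,-0.015],5.5],
    [[-0.01,0.02,2.5],[0,0,0],5.5],
    [[-0.01,0.02,2.0],[0,0,0],5.5],
    [[0,0.03,1.2],[0,0,0],5.5],
    [[0,0,0.4],[0,0,0],5.5],
    [[0,0,0],[0,0,0],1.5],
    [[0,0,0],[0,0,0],1.5],
    [[0,0,0],[0,0,0],1.5],
    [[0,0,0],[0,0,0],1.5],
    [[0,0,0],[0,0,0],1.5],
  ],
  grip_force=40,
)

```text
time_s: 3.73
eef_pos: [0.4707, 0.1058, 0.0352]
orientation: [0.977, 0.215, 0.001, -0.0]
wrist_force: [-1.5, -0.0, 6.7]
opening: 0.0183
grasp_force: 40.6
```

Call:
move_arm(
  moves=[
    [[0,0,0],[0,0,0],1.5],
    [[0,0,-1],[0,0,0],1.5],
    [[0,0,-3],[0,0,0],1.5],
    [[0,0,-3.5],[0,0,0],1.5],
    [[0,0,-3.5],[0,0,0],1.5],
    [[0,0,-2],[0,0,0.1],1.5],
    [[0,0,0],[0,0,0.1],1.5],
  ],
)

```text
time_s: 4.32
eef_pos: [0.4724, 0.1063, 0.1694]
orientation: [0.993, 0.114, 0.005, -0.001]
wrist_force: [-0.5, 0.3, -0.7]
opening: 0.0185
grasp_force: 39.8
```

Run:
```python
from fitall import *
c=Cam("wrist")
o=run(c,["tub"],dict(tub=(.479,.3258,.2228)));
t=Cam("top");o2=run(t,["tub"],dict(tub=(.479,.3258,.2228)))
T=(.479,.3258,.2228)
print(manip.state()["opening"],manip.state()["grasp_force"])
print(tomove((*fx(T,-.03,-.02),.16),T[2]))
```

```text
tub [0.4793 0.3266 0.2212] 0.982
tub [0.4821 0.3331 0.0566] 0.443
0.018614013167713633 39.8357355594635
(array([  2.92, -19.24,   0.53]), np.float64(0.009), np.float64(0.232))
```

Call:
move_arm(
  moves=[
    [[0.5,-3.2,0],[0,0,0],1.5],
    [[0.5,-3.2,0],[0,0,0],1.5],
    [[0.5,-3.2,0],[0,0,0],1.5],
    [[0.5,-3.2,0],[0,0,0],1.5],
    [[0.5,-3.2,0],[0,0,0],1.5],
    [[0.42,-3.2,0],[0,0,0],1.5],
    [[0,0,3],[0,0,0],1.5],
    [[0,0,3],[0,0,0],1.5],
    [[0,0,3],[0,0,0],1.5],
    [[0,0,2],[0,0,0],1.5],
  ],
)

```text
time_s: 5.25
eef_pos: [0.4516, 0.2975, 0.0498]
orientation: [0.993, 0.118, -0.002, 0.002]
wrist_force: [-1.6, 0.7, -0.6]
opening: 0.0181
grasp_force: 39.9
```

Call:
move_arm(
  moves=[
    [[0,0,0],[0,0,0],1.5],
    [[0,0,0],[0,0,0],3.2],
    [[0,0,0],[0,0,0],3.2],
    [[0,0,0],[0,0,0],3.2],
    [[0,0,-3],[0,0,0],3.2],
    [[0,0,-4],[0,0,0],4],
    [[0,0,-4],[0,0,0],5],
    [[0,0,0],[0,0,0],5.5],
  ],
)

```text
time_s: 5.92
eef_pos: [0.4579, 0.3016, 0.1745]
orientation: [0.993, 0.117, 0.008, -0.005]
wrist_force: [1.6, 1.1, 0.9]
opening: 0.0554
grasp_force: 0.0
```

Run:
```python
from fitall import *
c=Cam("wrist");t=Cam("top")
run(c,["tub"],dict(tub=(.479,.3258,.2228)))
o=run(t,["offcut_tube","offcut_rod","offcut_brass"],dict(offcut_tube=(.486,-.001,.45)))
cv2.imwrite("pics/a3.png",np.hstack([c.img[:,:],t.img])[:, :])
cv2.imwrite("pics/a3.png",cv2.resize(np.hstack([c.img,t.img]),(800,300)))
print(manip.state()["eef_pos"]);print(tomove((.4900,-.0023,.16),.4637))
```

```text
tub [0.4793 0.3253 0.225 ] 0.991
offcut_tube [ 0.4877 -0.0005  0.4733] 0.934
offcut_rod [0.4257 0.0371 0.0676] 0.778
offcut_brass [ 0.4577 -0.0609  0.1807] 0.906
[0.45486038 0.30007645 0.16763315]
(array([-3.59, 30.23,  0.61]), np.float64(-0.23), np.float64(0.234))
```

View pics/a3.png

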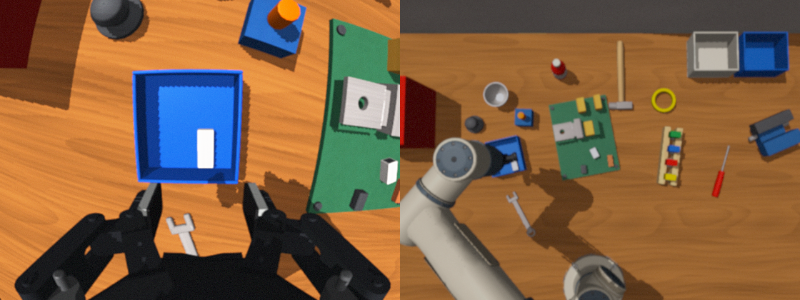

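The bar lies in the tub and everything else is unmoved. Tube next.

Call:
move_arm(
  moves=[
    [[-0.4,3.36,0.07],[0,0,0],5.5],
    [[-0.4,3.36,0.07],[0,0,0],5.5],
    [[-0.4,3.36,0.07],[0,0,0],5.5],
    [[-0.4,3.36,0.07],[0,0,0],5.5],
    [[-0.4,3.36,0.07],[0,0,0],5.5],
    [[-0.4,3.36,0.07],[0,0,0],5.5],
    [[-0.4,3.36,0.07],[0,0,0],5.5],
    [[-0.4,3.36,0.07],[0,0,0],5.5],
    [[-0.39,3.35,0.07],[0,0,0],5.5],
    [[0,0,0],[0,0,-0.115],5.5],
  ],
)

```text
time_s: 6.85
eef_pos: [0.4881, -0.008, 0.1572]
orientation: [0.985, 0.171, -0.001, 0.0]
wrist_force: [-0.8, 0.3, -0.1]
opening: 0.055
grasp_force: 0.0
```

Call:
move_arm(
  moves=[
    [[0,0,0],[0,0,-0.115],5.5],
    [[0,0,1],[0,0,0],5.5],
    [[0,0,1],[0,0,0],5.5],
    [[0,0,0],[0,0,0],5.5],
  ],
)

```text
time_s: 7.18
eef_pos: [0.487, -0.0038, 0.1356]
orientation: [0.973, 0.229, -0.002, -0.0]
wrist_force: [-0.3, 0.6, -0.8]
opening: 0.055
grasp_force: 0.0
```

Run:
```python
from fitall import *
c=Cam("wrist")
o=run(c,["offcut_tube","offcut_rod","offcut_brass"],dict(offcut_tube=(.49,-.002,.46)))
p=o["offcut_tube"];print(tomove((p[0],p[1],.04),p[2]))
```

```text
offcut_tube [ 0.4899 -0.0024  0.4781] 0.906
offcut_rod [0.4292 0.0356 0.2997] 0.476
offcut_brass [ 0.461  -0.062   0.1919] 0.797
(array([ 0.29, -0.02,  9.67]), np.float64(-0.015), np.float64(0.463))
```

Call:
move_arm(
  moves=[
    [[0.07,0,3],[0,0,-0.015],5.5],
    [[0.07,0,3],[0,0,0],5.5],
    [[0.07,0,2.2],[0,0,0],5.5],
    [[0.08,0,1.2],[0,0,0],5.5],
    [[0,0,0.25],[0,0,0],5.5],
    [[0,0,0],[0,0,0],1.7],
    [[0,0,0],[0,0,0],1.7],
    [[0,0,0],[0,0,0],1.7],
    [[0,0,0],[0,0,0],1.7],
    [[0,0,0],[0,0,0],1.7],
  ],
)

```text
time_s: 8.07
eef_pos: [0.4924, -0.0019, 0.0426]
orientation: [0.971, 0.237, 0.002, 0.0]
wrist_force: [-1.3, 0.7, 7.7]
opening: 0.0209
grasp_force: 40.5
```

Call:
move_arm(
  moves=[
    [[0,0,0],[0,0,0],1.7],
    [[0,0,-1],[0,0,0],1.7],
    [[0,0,-3],[0,0,0],1.7],
    [[0,0,-4],[0,0,0],1.7],
    [[0,0,-4],[0,0,0],1.7],
    [[0,0,0],[0,0,0.085],1.7],
    [[0,0,0],[0,0,0.085],1.7],
    [[0,0,0],[0,0,0.084],1.7],
  ],
)

```text
time_s: 8.73
eef_pos: [0.4914, -0.002, 0.1622]
orientation: [0.994, 0.11, 0.001, -0.0]
wrist_force: [-0.3, 0.9, -0.9]
opening: 0.0208
grasp_force: 39.7
```

Call:
move_arm(
  moves=[
    [[1.02,-3.36,0],[0,0,0],1.7],
    [[1.02,-3.36,0],[0,0,0],1.7],
    [[1.02,-3.36,0],[0,0,0],1.7],
    [[1.02,-3.36,0],[0,0,0],1.7],
    [[1.02,-3.36,0],[0,0,0],1.7],
    [[1.02,-3.36,0],[0,0,0],1.7],
    [[1.02,-3.36,0],[0,0,0],1.7],
    [[1.02,-3.36,0],[0,0,0],1.7],
    [[1.02,-3.36,0],[0,0,0],1.7],
    [[0,0,0],[0,0,0],1.7],
  ],
)

```text
time_s: 9.57
eef_pos: [0.5133, 0.3183, 0.1603]
orientation: [0.994, 0.114, 0.0, -0.001]
wrist_force: [-0.8, -0.3, -1.1]
opening: 0.0205
grasp_force: 39.7
```

Run:
```python
from fitall import *
c=Cam("wrist")
run(c,["tub"],dict(tub=(.479,.3258,.2228)))
T=(.479,.3258,.2228);s=manip.state()
print(s["opening"],s["grasp_force"],s["eef_pos"]);print(tomove((*fx(T,.03,-.02),.056),T[2]))
```

```text
tub [0.4784 0.3254 0.2242] 0.801
0.02115044935343144 39.7174859046936 [0.51304374 0.31584432 0.1603195 ]
(array([-0.1 ,  0.28, 10.43]), np.float64(0.004), np.float64(0.227))
```

Call:
move_arm(
  moves=[
    [[-0.1,0.2,3],[0,0,0],1.7],
    [[0,0,3],[0,0,0],1.7],
    [[0,0,3],[0,0,0],1.7],
    [[0,0,1.4],[0,0,0],1.7],
    [[0,0,0],[0,0,0],3.4],
    [[0,0,0],[0,0,0],3.4],
    [[0,0,0],[0,0,0],3.4],
    [[0,0,-3],[0,0,0],3.4],
    [[0,0,-4],[0,0,0],4],
    [[0,0,-4],[0,0,0],5],
  ],
)

```text
time_s: 10.45
eef_pos: [0.5131, 0.3105, 0.17]
orientation: [0.994, 0.112, 0.001, -0.0]
wrist_force: [1.7, 1.1, 1.0]
opening: 0.0494
grasp_force: 0.0
```

Run:
```python
from fitall import *
c=Cam("wrist");t=Cam("top")
run(c,["tub"],dict(tub=(.479,.3258,.2228)))
o=run(t,["offcut_rod","offcut_brass"],{})
print(manip.state()["eef_pos"]);print(tomove((.4303,.0372,.135),.0904))
```

```text
tub [0.4788 0.3253 0.2265] 0.962
offcut_rod [ 0.425   0.0375 -0.0726] 0.516
offcut_brass [ 0.4575 -0.0613  0.173 ] 0.896
[0.51709618 0.31317243 0.17769404]
(array([-14.69,  24.99,   3.85]), np.float64(0.135), np.float64(0.225))
```

Call:
move_arm(
  moves=[
    [[-1.63,2.78,0.43],[0,0,0],5.5],
    [[-1.63,2.78,0.43],[0,0,0],5.5],
    [[-1.63,2.78,0.43],[0,0,0],5.5],
    [[-1.63,2.78,0.43],[0,0,0],5.5],
    [[-1.63,2.78,0.43],[0,0,0],5.5],
    [[-1.63,2.78,0.43],[0,0,0],5.5],
    [[-1.63,2.78,0.43],[0,0,0],5.5],
    [[-1.63,2.78,0.43],[0,0,0],5.5],
    [[-1.63,2.78,0.43],[0,0,0],5.5],
    [[0,0,0],[0,0,0.068],5.5],
  ],
)

```text
time_s: 11.38
eef_pos: [0.4237, 0.0308, 0.1294]
orientation: [0.997, 0.077, 0.001, -0.0]
wrist_force: [0.3, -0.7, -0.2]
opening: 0.0551
grasp_force: 0.0
```

Call:
move_arm(
  moves=[
    [[0,0,0],[0,0,0.067],5.5],
    [[0,0,0],[0,0,0],5.5],
    [[0,0,0],[0,0,0],5.5],
    [[0,0,0],[0,0,0],5.5],
  ],
)

```text
time_s: 11.72
eef_pos: [0.4261, 0.0347, 0.1292]
orientation: [0.999, 0.046, 0.001, -0.0]
wrist_force: [-0.1, 0.4, -0.1]
opening: 0.0545
grasp_force: 0.0
```

Run:
```python
from fitall import *
c=Cam("wrist")
o=run(c,["offcut_rod","offcut_brass"],dict(offcut_rod=(.4303,.0372,.09),offcut_brass=(.461,-.062,.17)))
p=o["offcut_rod"];print(tomove((p[0],p[1],.037),p[2]))
cv2.imwrite("pics/a4.png",c.img)
```

```text
offcut_rod [0.43   0.0373 0.094 ] 0.39
offcut_brass [ 0.4614 -0.0619  0.1447] 0.919
(array([ 0.41, -0.22,  9.19]), np.float64(-0.003), np.float64(0.091))
```

Call:
move_arm(
  moves=[
    [[0.1,-0.05,3],[0,0,0],5.5],
    [[0.1,-0.05,3],[0,0,0],5.5],
    [[0.1,-0.06,1.8],[0,0,0],5.5],
    [[0.11,-0.06,1.2],[0,0,0],5.5],
    [[0,0,0.2],[0,0,0],5.5],
    [[0,0,0],[0,0,0],1.5],
    [[0,0,0],[0,0,0],1.5],
    [[0,0,0],[0,0,0],1.5],
    [[0,0,0],[0,0,0],1.5],
    [[0,0,0],[0,0,0],1.5],
  ],
)

```text
time_s: 12.6
eef_pos: [0.4304, 0.0373, 0.0375]
orientation: [0.999, 0.045, 0.001, -0.0]
wrist_force: [-1.4, 1.1, 6.7]
opening: 0.0191
grasp_force: 41.1
```

Call:
move_arm(
  moves=[
    [[0,0,0],[0,0,0],1.5],
    [[0,0,-1],[0,0,0],1.5],
    [[0,0,-3],[0,0,0],1.5],
    [[0,0,-4],[0,0,0],1.5],
    [[0,0,-4.3],[0,0,0],1.5],
    [[0,0,0],[0,0,-0.067],1.5],
    [[0,0,0],[0,0,-0.066],1.5],
    [[0,0,0],[0,0,0],1.5],
  ],
)

```text
time_s: 13.27
eef_pos: [0.4294, 0.037, 0.1587]
orientation: [0.994, 0.112, 0.001, -0.001]
wrist_force: [-0.0, -0.0, -0.9]
opening: 0.0194
grasp_force: 40.3
```

Call:
move_arm(
  moves=[
    [[0.85,-3.2,0],[0,0,0],1.5],
    [[0.85,-3.2,0],[0,0,0],1.5],
    [[0.85,-3.2,0],[0,0,0],1.5],
    [[0.85,-3.2,0],[0,0,0],1.5],
    [[0.85,-3.2,0],[0,0,0],1.5],
    [[0.85,-3.2,0],[0,0,0],1.5],
    [[0.85,-3.2,0],[0,0,0],1.5],
    [[0.85,-3.2,0],[0,0,0],1.5],
    [[0.85,-3.2,0],[0,0,0],1.5],
    [[0,0,0],[0,0,0],1.5],
  ],
)

```text
time_s: 14.1
eef_pos: [0.4403, 0.3391, 0.1566]
orientation: [0.994, 0.111, -0.0, 0.0]
wrist_force: [0.2, -0.5, -0.8]
opening: 0.0191
grasp_force: 40.3
```

Run:
```python
from fitall import *
c=Cam("wrist")
run(c,["tub"],dict(tub=(.479,.3258,.2228)))
T=(.479,.3258,.2228);s=manip.state()
print(s["opening"],s["grasp_force"],s["eef_pos"]);print(tomove((*fx(T,-.035,.018),.056),T[2]))
```

```text
tub [0.4792 0.3256 0.2276] 0.987
0.0185455136246096 40.26325821876526 [0.44005601 0.33682284 0.15654792]
(array([ 0.07,  0.13, 10.05]), np.float64(0.0), np.float64(0.223))
```

Call:
move_arm(
  moves=[
    [[0,0,3],[0,0,0],1.5],
    [[0,0,3],[0,0,0],1.5],
    [[0,0,3],[0,0,0],1.5],
    [[0,0,1.0],[0,0,0],1.5],
    [[0,0,0],[0,0,0],3.2],
    [[0,0,0],[0,0,0],3.2],
    [[0,0,0],[0,0,0],3.2],
    [[0,0,-3],[0,0,0],3.2],
    [[0,0,-4],[0,0,0],4],
    [[0,0,-4],[0,0,0],5],
  ],
)

```text
time_s: 14.98
eef_pos: [0.4408, 0.3344, 0.171]
orientation: [0.994, 0.111, 0.001, -0.0]
wrist_force: [0.8, 1.0, 0.4]
opening: 0.0495
grasp_force: 0.0
```

Run:
```python
from fitall import *
c=Cam("wrist");t=Cam("top")
run(c,["tub"],dict(tub=(.479,.3258,.2228)))
o=run(t,["offcut_brass"],{})
cv2.imwrite("pics/a5.png",np.hstack([c.img[60:280,150:400],t.img[160:260,100:330].repeat(2,0).repeat(2,1)[:220] if 0 else cv2.resize(t.img[160:260,100:330],None,fx=2.2,fy=2.2)]))
```

```text
tub [0.4793 0.3255 0.2262] 0.989
offcut_brass [ 0.4579 -0.0611  0.1834] 0.901
```

Call:
move_arm(
  moves=[
    [[-0.57,3.27,0],[0,0,0],5.5],
    [[-0.57,3.27,0],[0,0,0],5.5],
    [[-0.57,3.27,0],[0,0,0],5.5],
    [[-0.57,3.27,0],[0,0,0],5.5],
    [[-0.57,3.27,0],[0,0,0],5.5],
    [[-0.57,3.27,0],[0,0,0],5.5],
    [[-0.57,3.27,0],[0,0,0],5.5],
    [[-0.57,3.27,0],[0,0,0],5.5],
    [[-0.57,3.27,0],[0,0,0],5.5],
    [[-0.57,3.27,0],[0,0,0],5.5],
  ],
)

```text
time_s: 15.92
eef_pos: [0.4578, 0.0017, 0.1704]
orientation: [0.994, 0.111, 0.002, -0.0]
wrist_force: [0.7, -0.5, 0.6]
opening: 0.055
grasp_force: 0.0
```

Call:
move_arm(
  moves=[
    [[-0.57,3.27,0],[0,0,0],5.5],
    [[-0.57,3.27,0],[0,0,0],5.5],
    [[0,0,2],[0,0,0.064],5.5],
    [[0,0,1],[0,0,0],5.5],
    [[0,0,0],[0,0,0],5.5],
    [[0,0,0],[0,0,0],5.5],
  ],
)

```text
time_s: 16.42
eef_pos: [0.4609, -0.0634, 0.1394]
orientation: [0.997, 0.079, 0.001, 0.0]
wrist_force: [0.2, 0.6, 0.3]
opening: 0.055
grasp_force: 0.0
```

Run:
```python
from fitall import *
c=Cam("wrist")
o=run(c,["offcut_brass"],dict(offcut_brass=(.4614,-.0619,.16)))
p=o["offcut_brass"];print(tomove((p[0],p[1],.036),p[2]),manip.state()["eef_pos"])
```

```text
offcut_brass [ 0.4612 -0.0615  0.1308] 0.948
(array([-0.02, -0.16, 10.37]), np.float64(0.028), np.float64(0.159)) [ 0.46130234 -0.06307604  0.13973209]
```

Call:
move_arm(
  moves=[
    [[0,-0.05,3],[0,0,0.028],5.5],
    [[0,-0.05,3],[0,0,0],5.5],
    [[0,-0.06,2.8],[0,0,0],5.5],
    [[0,0,1.4],[0,0,0],5.5],
    [[0,0,0.2],[0,0,0],5.5],
    [[0,0,0],[0,0,0],1.3],
    [[0,0,0],[0,0,0],1.3],
    [[0,0,0],[0,0,0],1.3],
    [[0,0,0],[0,0,0],1.3],
    [[0,0,0],[0,0,0],1.3],
  ],
)

```text
time_s: 17.3
eef_pos: [0.4618, -0.0613, 0.0359]
orientation: [0.998, 0.065, 0.002, -0.0]
wrist_force: [-0.4, 1.8, 6.5]
opening: 0.017
grasp_force: 40.1
```

Call:
move_arm(
  moves=[
    [[0,0,0],[0,0,0],1.3],
    [[0,0,-1],[0,0,0],1.3],
    [[0,0,-3],[0,0,0],1.3],
    [[0,0,-4],[0,0,0],1.3],
    [[0,0,-4.2],[0,0,0],1.3],
    [[0,0,0],[0,0,-0.093],1.3],
    [[0,0,0],[0,0,0],1.3],
    [[1.11,-3.26,0],[0,0,0],1.3],
    [[1.11,-3.26,0],[0,0,0],1.3],
  ],
)

```text
time_s: 18.05
eef_pos: [0.4666, 0.0066, 0.1553]
orientation: [0.994, 0.108, -0.0, -0.0]
wrist_force: [0.6, 1.1, -1.1]
opening: 0.017
grasp_force: 39.4
```

Call:
move_arm(
  moves=[
    [[1.11,-3.26,0],[0,0,0],1.3],
    [[1.11,-3.26,0],[0,0,0],1.3],
    [[1.11,-3.26,0],[0,0,0],1.3],
    [[1.11,-3.26,0],[0,0,0],1.3],
    [[1.11,-3.26,0],[0,0,0],1.3],
    [[1.11,-3.26,0],[0,0,0],1.3],
    [[1.11,-3.26,0],[0,0,0],1.3],
    [[1.11,-3.26,0],[0,0,0],1.3],
    [[1.11,-3.26,0],[0,0,0],1.3],
    [[1.11,-3.26,0],[0,0,0],1.3],
  ],
)

```text
time_s: 18.88
eef_pos: [0.5027, 0.3507, 0.1546]
orientation: [0.994, 0.11, -0.001, 0.0]
wrist_force: [0.8, 0.1, 0.0]
opening: 0.0165
grasp_force: 39.4
```

Run:
```python
from fitall import *
c=Cam("wrist")
run(c,["tub"],dict(tub=(.479,.3258,.2228)))
T=(.479,.3258,.2228);s=manip.state()
print(s["opening"],s["grasp_force"],s["eef_pos"]);print(tomove((*fx(T,.03,.018),.056),T[2]))
```

```text
tub [0.4784 0.3254 0.2268] 0.815
0.01668861627596334 39.41374719142914 [0.50321492 0.3560145  0.1537227 ]
(array([-0.03,  0.62,  9.77]), np.float64(0.001), np.float64(0.224))
```

Call:
move_arm(
  moves=[
    [[0,0.1,3],[0,0,0],1.3],
    [[0,0.1,3],[0,0,0],1.3],
    [[0,0,3],[0,0,0],1.3],
    [[0,0,0.8],[0,0,0],1.3],
    [[0,0,0],[0,0,0],3.2],
    [[0,0,0],[0,0,0],3.2],
    [[0,0,0],[0,0,0],3.2],
    [[0,0,-4],[0,0,0],3.2],
    [[0,0,-4],[0,0,0],4],
    [[0,0,-4],[0,0,0],5],
  ],
)

```text
time_s: 19.77
eef_pos: [0.5042, 0.3474, 0.1814]
orientation: [0.994, 0.111, 0.001, -0.001]
wrist_force: [1.1, 1.4, -0.7]
opening: 0.0493
grasp_force: 0.0
```

Call:
move_arm(
  moves=[
    [[0.3,2.5,-2],[0,0,0.04],6],
    [[0.3,2.5,-2],[0,0,0],6],
    [[0.3,2.5,-2],[0,0,0],6],
    [[0.3,2.5,0],[0,0,0],6],
    [[0,0,0],[0,0,0],6],
    [[0,0,0],[0,0,0],6],
    [[0,0,0],[0,0,0],6],
  ],
)

```text
time_s: 20.35
eef_pos: [0.5349, 0.2518, 0.2389]
orientation: [0.996, 0.091, 0.001, -0.001]
wrist_force: [0.2, 1.1, -1.3]
opening: 0.0599
grasp_force: 0.0
```

```bash
cat >> fitall.py <<'E'
def cyl(r,z0,z1,n=36):
    a=np.arange(n)/n*2*np.pi;Q=np.c_[r*np.cos(a),r*np.sin(a),0*a];return np.vstack([Q+[0,0,z0],Q+[0,0,z1]])
def pinfit(c,z0,g,ov=None):
    P=cyl(.012,z0,z0+.04);pr=c.proj(place(P,*g,0));m=c.mask((3,170,60),(22,255,255),(*pr.mean(0),np.ptp(pr,0).max()*.75+5))
    nl,lb,stt,_=cv2.connectedComponentsWithStats(m);k=1+np.argmax(stt[1:,4]);m=np.where(lb==k,255,0).astype(np.uint8)
    q,s=fit(c,m,P,(*g,0),yaw=False);print("pin",q[:2].round(4),round(s,3))
    if ov is not None: cv2.polylines(ov,[cv2.convexHull((c.proj(place(P,*q))*16).round().astype(np.int32))],True,(255,0,255),1,shift=4)
    return q
def fixfit(c,g=(.5757,.041,.182),r=160,ov=None):
    ctr=c.proj(np.array([[*fx(g,-.025,0),.012]]))[0];m=c.mask((45,70,30),(90,255,255),(*ctr,r))
    P=box(-.17,.12,-.11,.11,0,.012,12)
    q,s=fit(c,m,P,g,hullmask=True);print("fix",q.round(4),round(s,3))
    if ov is not None: cv2.polylines(ov,[cv2.convexHull((c.proj(place(P,*q))*16).round().astype(np.int32))],True,(255,0,255),1,shift=4)
    return q
E
python3 - <<'E'
from fitall import *
c=Cam("wrist");ov=c.img.copy()
run(c,["tub"],dict(tub=(.479,.3258,.2228)),ov)
p=pinfit(c,.052,(.6215,.26),ov);fixfit(c,r=190,ov=ov)
cv2.imwrite("pics/w6.png",ov);print(manip.state()["eef_pos"]);print(tomove((p[0],p[1],.15),.182))
E
```

```text
tub [0.4787 0.3256 0.2237] 0.982
pin [0.622  0.2588] 0.85
fix [0.575  0.039  0.1856] 0.916
[0.53472823 0.25208775 0.23834428]
(array([8.7 , 0.93, 8.84]), np.float64(0.001), np.float64(0.183))
```

View pics/w6.png

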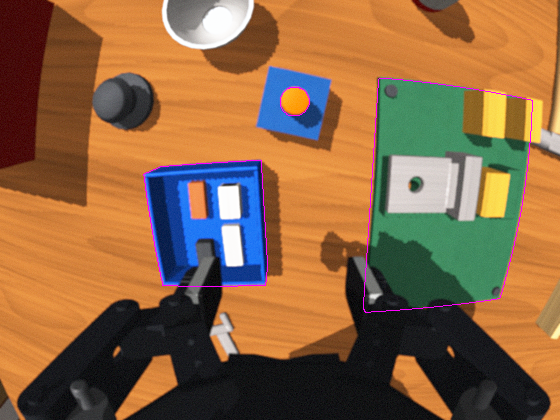

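All four offcuts are in the tub, with their outlines inside (150-265,165-285), and the bed is clear. The pin head is at (295,100). Going for the pin.

Call:
move_arm(
  moves=[
    [[2.2,0.23,2.2],[0,0,0],6],
    [[2.2,0.23,2.2],[0,0,0],6],
    [[2.2,0.23,2.2],[0,0,0],6],
    [[2.1,0.23,2.2],[0,0,0],6],
    [[0,0,0],[0,0,0],6],
    [[0,0,0],[0,0,0],6],
    [[0,0,0],[0,0,0],6],
  ],
)

```text
time_s: 20.98
eef_pos: [0.622, 0.2592, 0.1502]
orientation: [0.996, 0.092, 0.0, 0.0]
wrist_force: [-0.5, -0.1, 0.9]
opening: 0.0602
grasp_force: 0.0
```

Run:
```python
from fitall import *
c=Cam("wrist");ov=c.img.copy()
p=pinfit(c,.052,(.622,.2588),ov)
cv2.imwrite("pics/w7.png",ov);print(manip.state()["eef_pos"]);print(tomove((p[0],p[1],.08),.182))
```

```text
pin [0.6208 0.2584] 0.598
[0.6221103  0.25927056 0.15120685]
(array([-0.16,  0.07,  7.12]), np.float64(0.002), np.float64(0.184))
```

Call:
move_arm(
  moves=[
    [[-0.05,0.02,2.5],[0,0,0],6],
    [[0,0.02,2.2],[0,0,0],6],
    [[0,0,1.6],[0,0,0],6],
    [[0,0,0.8],[0,0,0],6],
    [[0,0,0],[0,0,0],6],
    [[0,0,0],[0,0,0],2],
    [[0,0,0],[0,0,0],2],
    [[0,0,0],[0,0,0],2],
    [[0,0,0],[0,0,0],2],
    [[0,0,0],[0,0,0],2],
  ],
  grip_force=70,
)

```text
time_s: 21.87
eef_pos: [0.6226, 0.2585, 0.0807]
orientation: [0.996, 0.092, 0.002, -0.001]
wrist_force: [-2.0, 0.2, 5.4]
opening: 0.0221
grasp_force: 68.3
```

Call:
move_arm(
  moves=[
    [[0,0,0],[0,0,0],2],
    [[0,0,-0.6],[0,0,0],2],
    [[0,0,-2],[0,0,0],2],
    [[0,0,-3],[0,0,0],2],
    [[0,0,-3],[0,0,0],2],
    [[0,0,-2.5],[0,0,0],2],
    [[0,0,0],[0,0,0],2],
    [[0,0,0],[0,0,0],2],
  ],
)

```text
time_s: 22.53
eef_pos: [0.6223, 0.2583, 0.1917]
orientation: [0.996, 0.091, 0.002, -0.001]
wrist_force: [-0.7, 0.4, -2.3]
opening: 0.0219
grasp_force: 68.6
```

Run:
```python
from fitall import *
s=manip.state();c=Cam("wrist");ov=c.img.copy()
e=s["eef_pos"];print(e,s["opening"],s["grasp_force"])
p=pinfit(c,e[2]-.027,(e[0],e[1]),ov)
cv2.imwrite("pics/w8.png",ov)
F=(.5757,.041,.182);h=fx(F,0,.075);print("hole",h,tomove((*h,e[2]),.182))
```

```text
[0.62228022 0.25832915 0.19170346] 0.0219243001893831 68.56187582015991
pin [0.6203 0.2579] 0.589
hole [0.56212523 0.11476127] (array([-8.44, 13.01, -0.22]), np.float64(0.001), np.float64(0.183))
```

View pics/w8.png

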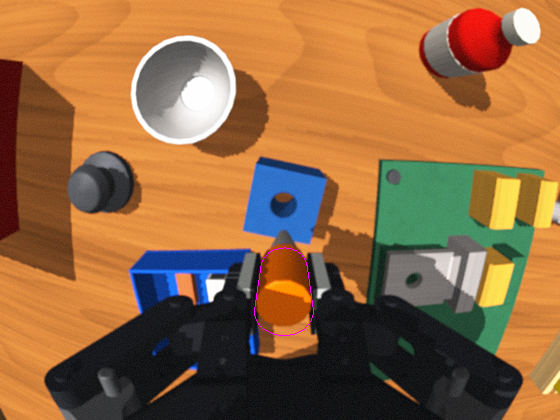

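The pin is gripped with its tip near (285,235). Moving to a measuring hover short of the hole.

Call:
move_arm(
  moves=[
    [[-2.48,2.6,0],[0,0,0],2],
    [[-2.49,2.6,0],[0,0,0],2],
    [[-2.49,2.6,0],[0,0,0],2],
    [[-2.49,2.6,0],[0,0,0],2],
    [[-2.49,2.6,0],[0,0,0],2],
    [[0,0,2],[0,0,0],2],
    [[0,0,2],[0,0,0],2],
    [[0,0,0.9],[0,0,0],2],
    [[0,0,0],[0,0,0],2],
    [[0,0,0],[0,0,0],2],
  ],
)

```text
time_s: 23.42
eef_pos: [0.5228, 0.1074, 0.1399]
orientation: [0.996, 0.092, -0.001, 0.001]
wrist_force: [-0.2, 0.8, 0.1]
opening: 0.0222
grasp_force: 68.8
```

Run:
```python
from fitall import *
s=manip.state();c=Cam("wrist");ov=c.img.copy()
e=s["eef_pos"];print(e)
F=(.5757,.041,.182)
def dot(P,col): 
    p=c.proj([P])[0];cv2.circle(ov,tuple((p*16).astype(int)),20,col,-1,shift=4);return p
p=dot((*fx(F,.005,.075),.046),(0,0,255))
for q in [(.02,0,.06),(-.02,0,.06),(.12,.11,.012),(-.17,.11,.012)]: dot((*fx(F,*q[:2]),q[2]),(0,0,255))
a=int(p[0]),int(p[1])
cv2.imwrite("pics/w9.png",np.vstack([cv2.resize(ov[a[1]-60:a[1]+60,a[0]-80:a[0]+120],(800,480),interpolation=cv2.INTER_CUBIC)]))
print(p,a)
```

```text
[0.52276986 0.10736634 0.13994381]
[282.94929975 158.97878284] (282, 158)
```

View pics/w9.png

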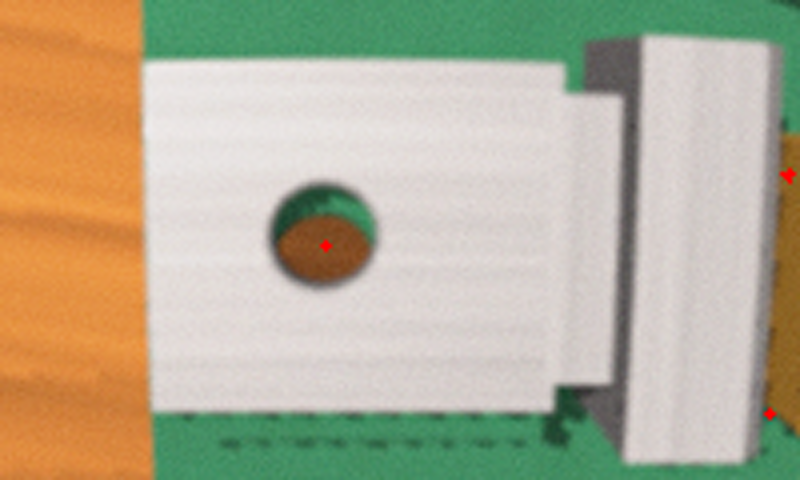

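The hole centre is at crop (324,235), close to the predicted dot (326,244). That puts the fence about 6.5 mm off and the lateral error below 0.5 mm. Next I compute the approach.

Run:
```python
from fitall import *
F=(.5757,.041,.182);print(tomove((*fx(F,.0045,.0753),.125),.182))
```

```text
(array([ 4.38, -0.02,  1.58]), np.float64(0.002), np.float64(0.184))
```

Call:
move_arm(
  moves=[
    [[1.5,-0.01,0.3],[0,0,0],2],
    [[1.5,-0.01,0.3],[0,0,0],2],
    [[1.38,0,0.3],[0,0,0],2],
    [[0,0,0.6],[0,0,0],2],
    [[0,0,0],[0,0,0],2],
    [[0,0,0],[0,0,0],2],
    [[0,0,0],[0,0,0],2],
  ],
)

```text
time_s: 24.05
eef_pos: [0.5659, 0.1157, 0.1262]
orientation: [0.996, 0.092, 0.0, -0.0]
wrist_force: [0.3, -0.1, -0.7]
opening: 0.022
grasp_force: 68.8
```

Call:
move_arm(
  moves=[
    [[0,0,0.5],[0,0,0],2],
    [[0,0,0.5],[0,0,0],2],
    [[0,0,0.3],[0,0,0],2],
    [[0,0,0],[0,0,0],2],
  ],
)

```text
time_s: 24.38
eef_pos: [0.5653, 0.1154, 0.1116]
orientation: [0.996, 0.091, -0.001, 0.0]
wrist_force: [-0.2, 0.4, -1.8]
opening: 0.0226
grasp_force: 68.8
```

Call:
move_arm(
  moves=[
    [[0,0,0.3],[0,0,0],2],
    [[0,0,0.3],[0,0,0],2],
    [[0,0,0.3],[0,0,0],2],
    [[0,0,0],[0,0,0],2],
  ],
)

```text
time_s: 24.72
eef_pos: [0.5656, 0.1155, 0.1028]
orientation: [0.996, 0.091, -0.001, 0.0]
wrist_force: [-0.2, -0.4, -2.0]
opening: 0.0218
grasp_force: 68.8
```

Call:
move_arm(
  moves=[
    [[0,0,0.3],[0,0,0],2],
    [[-0.05,0,0.3],[0,0,0],2],
    [[-0.05,0,0.2],[0,0,0],2],
    [[-0.05,0,0.2],[0,0,0],2],
    [[0,0,0],[0,0,0],2],
  ],
)

```text
time_s: 25.13
eef_pos: [0.565, 0.1156, 0.0936]
orientation: [0.996, 0.092, 0.001, -0.0]
wrist_force: [2.2, 0.8, -0.9]
opening: 0.0223
grasp_force: 68.7
```

Call:
move_arm(
  moves=[
    [[-0.05,0,0.2],[0,0,0],2],
    [[-0.05,0,0.2],[0,0,0],2],
    [[-0.05,0,0.2],[0,0,0],2],
    [[0,0,0],[0,0,0],2],
  ],
)

```text
time_s: 25.47
eef_pos: [0.5632, 0.1152, 0.0873]
orientation: [0.996, 0.091, 0.0, -0.0]
wrist_force: [1.8, 1.1, -0.0]
opening: 0.0223
grasp_force: 68.7
```

Call:
move_arm(
  moves=[
    [[-0.03,0,0.2],[0,0,0],2],
    [[-0.03,0,0.2],[0,0,0],2],
    [[0,0,0.2],[0,0,0],2],
    [[0,0,0],[0,0,0],2],
  ],
)

```text
time_s: 25.8
eef_pos: [0.5622, 0.115, 0.081]
orientation: [0.996, 0.091, -0.0, -0.0]
wrist_force: [3.0, 1.5, -2.3]
opening: 0.022
grasp_force: 68.7
```

Call:
move_arm(
  moves=[
    [[0,0,0.2],[0,0,0],2],
    [[0,0,0.2],[0,0,0],2],
    [[0,0,0],[0,0,0],2],
  ],
)

```text
time_s: 26.05
eef_pos: [0.5622, 0.115, 0.077]
orientation: [0.996, 0.091, -0.0, 0.0]
wrist_force: [3.0, 1.1, -1.7]
opening: 0.0222
grasp_force: 68.7
```

Call:
move_arm(
  moves=[
    [[0,0,0.15],[0,0,0],2],
    [[0,0,0.1],[0,0,0],2],
    [[0,0,0.1],[0,0,0],2],
    [[0,0,0.1],[0,0,0],2],
    [[0,0,0],[0,0,0],2],
  ],
)

```text
time_s: 26.47
eef_pos: [0.5625, 0.115, 0.0747]
orientation: [0.996, 0.092, 0.0, 0.0]
wrist_force: [-3.1, 1.3, 9.7]
opening: 0.0224
grasp_force: 69.8
```

Call:
move_arm(
  moves=[
    [[0,0,0.1],[0,0,0],2],
    [[0,0,0],[0,0,0],2],
    [[0,0,0],[0,0,0],3.6],
    [[0,0,0],[0,0,0],3.6],
    [[0,0,0],[0,0,0],3.6],
    [[0,0,-1],[0,0,0],3.6],
    [[0,0,-3],[0,0,0],3.6],
    [[0,0,-4],[0,0,0],3.6],
    [[-1,0,-4],[0,0,0],4.5],
    [[-2,0,0],[0,0,0],4.5],
  ],
)

```text
time_s: 27.3
eef_pos: [0.5379, 0.1102, 0.201]
orientation: [0.996, 0.092, 0.007, -0.001]
wrist_force: [1.1, 1.3, 1.0]
opening: 0.0446
grasp_force: 0.0
```

Call:
move_arm(
  moves=[
    [[-2,1.5,0],[0,0,0],4.5],
    [[-2,1.5,0],[0,0,0],4.5],
    [[-2,1.5,0],[0,0,0],4.5],
    [[0,1.5,0],[0,0,0],4.5],
    [[0,0,0],[0,0,0],4.5],
    [[0,0,0],[0,0,0],4.5],
    [[0,0,0],[0,0,0],4.5],
  ],
)

```text
time_s: 27.88
eef_pos: [0.4851, 0.0398, 0.1923]
orientation: [0.996, 0.091, 0.0, -0.0]
wrist_force: [0.5, -0.5, -0.2]
opening: 0.0451
grasp_force: 0.0
```

Run:
```python
from fitall import *
s=manip.state();c=Cam("wrist");ov=c.img.copy();print(s["eef_pos"])
F=fixfit(c,r=230,ov=None)
F0=(.5757,.041,.182)
pinfit(c,.046,fx(F0,0,.075),ov);print("exp",fx(F0,0,.075))
def seg(a,b,col): 
    P=np.array([[*fx(F0,*(np.array(a[:2])*(1-t)+np.array(b[:2])*t)),a[2]] for t in np.linspace(0,1,9)])
    cv2.polylines(ov,[(c.proj(P)*16).astype(np.int32)],False,col,1,shift=4)
R_=[(-.035,-.0,.06),(.035,0,.06),(.035,.025,.06),(-.035,.025,.06),(-.035,0,.06)]
for a,b in zip(R_,R_[1:]): seg(a,b,(0,0,255))
R_=[(-.17,-.11,.012),(.12,-.11,.012),(.12,.11,.012),(-.17,.11,.012),(-.17,-.11,.012)]
for a,b in zip(R_,R_[1:]): seg(a,b,(255,0,255))
R_=[(-.025,-.04,.06),(.025,-.04,.06),(.025,-.008,.06),(-.025,-.008,.06),(-.025,-.04,.06)]
for a,b in zip(R_,R_[1:]): seg(a,b,(255,0,0))
p=c.proj([[*fx(F0,-.02,.0),.05]])[0].astype(int)
cv2.imwrite("pics/w10.png",cv2.resize(ov[max(p[1]-150,0):p[1]+110,p[0]-170:p[0]+170],(782,598),interpolation=cv2.INTER_CUBIC));cv2.imwrite("pics/w10raw.png",c.img)
t=Cam("top");run(t,["tub","leaf6","leaf10","leaf14","leaf18"])
o=run(c,["leaf6","leaf10","leaf14","leaf18"])
```

```text
[0.48513894 0.03984894 0.1923273 ]
fix [0.5578 0.0379 0.1855] 0.963
pin [0.5631 0.1137] 0.814
exp [0.56212523 0.11476127]
tub [0.4839 0.3363 0.0247] 0.357
leaf6 [ 0.3976 -0.271  -0.2082] 0.866
leaf10 [ 0.5501 -0.2896 -0.1185] 0.728
leaf14 [ 0.4992 -0.2872  0.0118] 0.733
leaf18 [ 0.45   -0.2776 -0.1953] 0.816
leaf6 [ 0.4014 -0.2718 -0.2223] 0.926
leaf10 none
leaf14 [ 0.5023 -0.2902 -0.0933] 0.929
leaf18 [ 0.4523 -0.2798 -0.1893] 0.945
```

View pics/w10.png

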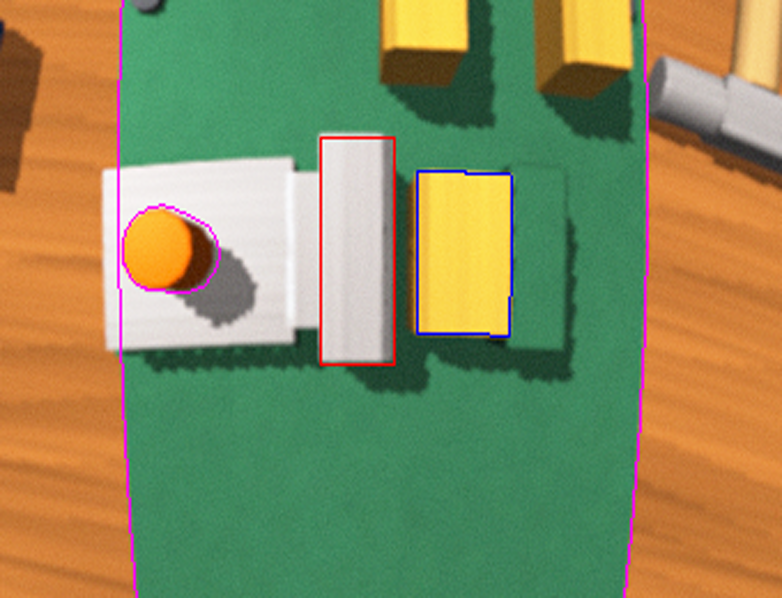

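The pin is home: its head is seated at (157,250) and the fence body fills the red in-line outline to about 1 mm. Now the rack.

Call:
move_arm(
  moves=[
    [[-1.56,3.21,0],[0,0,0],6],
    [[-1.56,3.21,0],[0,0,0],6],
    [[-1.56,3.21,0],[0,0,0],6],
    [[-1.56,3.21,0],[0,0,0],6],
    [[-1.56,3.21,0],[0,0,0],6],
    [[-1.56,3.21,0],[0,0,0],6],
    [[-1.56,3.21,0],[0,0,0],6],
    [[-1.56,3.21,0],[0,0,0],6],
    [[-1.56,3.21,0],[0,0,0],6],
    [[0,0,0],[0,0,0.111],6],
  ],
)

```text
time_s: 28.82
eef_pos: [0.3982, -0.2741, 0.1918]
orientation: [0.999, 0.036, -0.001, 0.0]
wrist_force: [1.0, 0.5, 0.8]
opening: 0.0596
grasp_force: 0.0
```

Call:
move_arm(
  moves=[
    [[0,0,0],[0,0,0.111],6],
    [[0,0,0],[0,0,0.111],6],
    [[0,0,0],[0,0,0],6],
    [[0,0,0],[0,0,0],6],
    [[0,0,0],[0,0,0],6],
    [[0,0,0],[0,0,0],6],
  ],
)

```text
time_s: 29.32
eef_pos: [0.3998, -0.2698, 0.1921]
orientation: [0.997, -0.073, -0.0, -0.0]
wrist_force: [0.5, -0.5, 0.1]
opening: 0.0599
grasp_force: 0.0
```

Run:
```python
from fitall import *
s=manip.state();c=Cam("wrist");ov=c.img.copy();print(s["eef_pos"])
X={n:(*OB[n][2][:2],-.15) for n in OB}
o=run(c,["leaf6","leaf18","leaf14","leaf10"],dict(X,leaf10=(.5537,-.2912,-.15),leaf14=(.502,-.289,-.15),leaf18=(.453,-.279,-.15),leaf6=(.4014,-.2715,-.15)),ov)
cv2.imwrite("pics/w11.png",ov)
p=o["leaf6"];print(tomove((p[0],p[1],.13),-.15))
print("line",np.polyfit([o[k][0] for k in o],[o[k][1] for k in o],1))
```

```text
[ 0.39978882 -0.26976635  0.19207815]
leaf6 [ 0.4026 -0.271  -0.105 ] 0.916
leaf18 [ 0.4536 -0.2768 -0.1368] 0.923
leaf14 [ 0.5016 -0.2858 -0.1611] 0.895
leaf10 [ 0.5555 -0.2914 -0.1483] 0.948
(array([0.3 , 0.07, 6.21]), np.float64(0.003), np.float64(-0.147))
line [-0.13846049 -0.2150326 ]
```

View pics/w11.png

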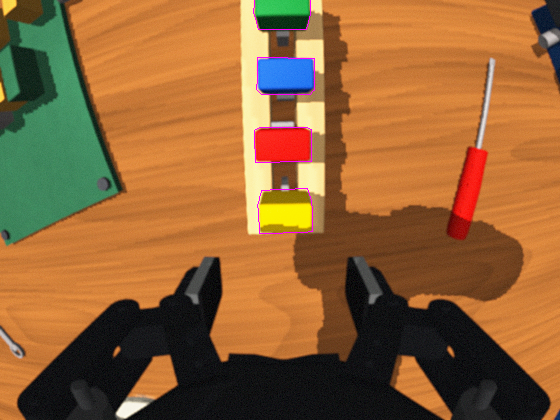

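The leaves are well fitted in the rack, with yellow nearest at (285,210). Grasping yellow.

Call:
move_arm(
  moves=[
    [[0.1,0.03,3],[0,0,0],6],
    [[0.1,0.03,3],[0,0,0],6],
    [[0.1,0,2.5],[0,0,0],6],
    [[0,0,1.8],[0,0,0],6],
    [[0,0,1.0],[0,0,0],6],
    [[0,0,0],[0,0,0],6],
    [[0,0,0],[0,0,0],3.2],
    [[0,0,0],[0,0,0],3.2],
    [[0,0,0],[0,0,0],3.2],
    [[0,0,0],[0,0,0],3.2],
  ],
  grip_force=50,
)

```text
time_s: 30.2
eef_pos: [0.4032, -0.2713, 0.0802]
orientation: [0.997, -0.075, 0.001, 0.0]
wrist_force: [0.9, -0.3, 2.5]
opening: 0.0379
grasp_force: 50.3
```

Call:
move_arm(
  moves=[
    [[0,0,0],[0,0,0],3.2],
    [[0,0,-0.6],[0,0,0],3.2],
    [[0,0,-2],[0,0,0],3.2],
    [[0,0,-3],[0,0,0],3.2],
    [[0,0,-3],[0,0,0],3.2],
    [[0,0,-1],[0,0,0],3.2],
    [[0,0,0],[0,0,0],3.2],
    [[0,0,0],[0,0,0],3.2],
  ],
)

```text
time_s: 30.87
eef_pos: [0.4023, -0.2708, 0.1752]
orientation: [0.997, -0.075, 0.0, -0.0]
wrist_force: [-0.1, 0.3, -1.8]
opening: 0.0377
grasp_force: 50.3
```

Run:
```python
from fitall import *
s=manip.state();print(s["eef_pos"],s["opening"],s["grasp_force"])
F=(.5757,.041,.182);g=fx(F,0,-.004);print(g,tomove((*g,.175),.182))
```

```text
[ 0.40228052 -0.27083783  0.17519915] 0.037716982578062844 50.28727054595947
[0.57642399 0.03706607] (array([ 12.62, -33.05,   0.05]), np.float64(-0.332), np.float64(-0.15))
```

Call:
move_arm(
  moves=[
    [[1.26,-3.3,0],[0,0,0],3.2],
    [[1.26,-3.3,0],[0,0,0],3.2],
    [[1.26,-3.3,0],[0,0,0],3.2],
    [[1.26,-3.3,0],[0,0,0],3.2],
    [[1.26,-3.3,0],[0,0,0],3.2],
    [[1.26,-3.3,0],[0,0,0],3.2],
    [[1.26,-3.3,0],[0,0,0],3.2],
    [[1.26,-3.3,0],[0,0,0],3.2],
    [[1.26,-3.3,0],[0,0,0],3.2],
    [[1.26,-3.3,0],[0,0,0],3.2],
  ],
)

```text
time_s: 31.7
eef_pos: [0.5757, 0.038, 0.173]
orientation: [0.997, -0.075, -0.002, 0.001]
wrist_force: [0.5, -0.7, -0.6]
opening: 0.0376
grasp_force: 50.5
```

Call:
move_arm(
  moves=[
    [[0,0,0],[0,0,-0.111],3.2],
    [[0,0,0],[0,0,-0.111],3.2],
    [[0,0,0],[0,0,-0.11],3.2],
    [[0,0,2],[0,0,0],3.2],
    [[0,0,1.5],[0,0,0],3.2],
    [[0,0,0],[0,0,0],3.2],
    [[0,0,0],[0,0,0],3.2],
    [[0,0,0],[0,0,0],3.2],
  ],
)

```text
time_s: 32.37
eef_pos: [0.5763, 0.0362, 0.1402]
orientation: [0.996, 0.091, -0.0, 0.0]
wrist_force: [0.1, 0.2, -1.0]
opening: 0.0373
grasp_force: 50.7
```

Run:
```python
from fitall import *
s=manip.state();c=Cam("wrist");print(s["eef_pos"],s["orientation"])
F=(.5757,.041,.182);g=fx(F,0,-.004);print(tomove((*g,.13),.182))
ov=c.img.copy()
def seg(a,b,col): 
    P=np.array([[*fx(F,*(np.array(a[:2])*(1-t)+np.array(b[:2])*t)),a[2]] for t in np.linspace(0,1,9)])
    cv2.polylines(ov,[(c.proj(P)*16).astype(np.int32)],False,col,1,shift=4)
for y,z in [(0,.056),(.004,.06),(-.008,.056),(-.012,.06)]: seg((-.035,y,z),(.035,y,z),(0,0,255))
p=c.proj([[*fx(F,.02,0),.05]])[0].astype(int)
cv2.imwrite("pics/w12.png",cv2.resize(ov[max(p[1]-70,0):p[1]+80,p[0]-100:p[0]+100],(800,600),interpolation=cv2.INTER_CUBIC))
```

```text
[0.57631756 0.036217   0.14016409] [ 9.95850822e-01  9.10000269e-02 -2.27167306e-04  2.90189976e-04]
(array([-0.01, -0.07,  1.07]), np.float64(0.0), np.float64(0.182))
```

View pics/w12.png

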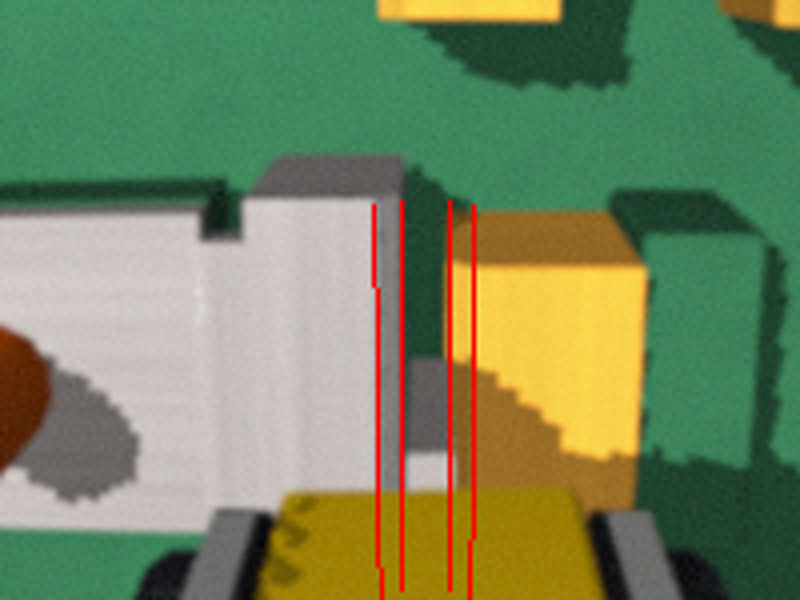

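The projected fence chamfer lines (378 and 402) lie on the real ones. The yellow blade is at (408-450), over the mouth centre to about 0.7 mm. Inserting yellow.

Call:
move_arm(
  moves=[
    [[0,-0.07,0.5],[0,0,0],3.2],
    [[0,0,0.5],[0,0,0],3.2],
    [[0,0,0.3],[0,0,0],3.2],
    [[0,0,0.3],[0,0,0],3.2],
    [[0,0,0.2],[0,0,0],3.2],
    [[0,0,0],[0,0,0],3.2],
  ],
)

```text
time_s: 32.92
eef_pos: [0.5758, 0.037, 0.1215]
orientation: [0.996, 0.091, -0.0, 0.0]
wrist_force: [0.3, -0.9, -0.8]
opening: 0.0375
grasp_force: 50.7
```

Call:
move_arm(
  moves=[
    [[0,0,0.4],[0,0,0],3.2],
    [[0,0,0.4],[0,0,0],3.2],
    [[0,0,0.4],[0,0,0],3.2],
    [[0,0,0],[0,0,0],3.2],
  ],
)

```text
time_s: 33.25
eef_pos: [0.5755, 0.037, 0.1089]
orientation: [0.996, 0.091, -0.001, 0.0]
wrist_force: [-0.2, -0.3, -0.5]
opening: 0.0375
grasp_force: 50.7
```

Call:
move_arm(
  moves=[
    [[0,0,0.5],[0,0,0],3.2],
    [[0,0,0.5],[0,0,0],3.2],
    [[0,0,0.5],[0,0,0],3.2],
    [[0,0,0.3],[0,0,0],3.2],
    [[0,0,0.2],[0,0,0],3.2],
    [[0,0,0.1],[0,0,0],3.2],
    [[0,0,0],[0,0,0],3.2],
  ],
)

```text
time_s: 33.83
eef_pos: [0.5761, 0.0371, 0.0889]
orientation: [0.996, 0.091, -0.0, 0.0]
wrist_force: [0.2, -0.7, -0.6]
opening: 0.0378
grasp_force: 50.7
```

Call:
move_arm(
  moves=[
    [[0,0,0.15],[0,0,0],3.2],
    [[0,0,0],[0,0,0],3.2],
  ],
)

```text
time_s: 34.0
eef_pos: [0.5765, 0.0371, 0.0883]
orientation: [0.996, 0.091, 0.001, 0.0]
wrist_force: [-1.0, -0.1, 2.6]
opening: 0.0377
grasp_force: 50.8
```

Call:
move_arm(
  moves=[
    [[0,0,-1],[0,0,0],3.2],
    [[0,0,-2],[0,0,0],3.2],
    [[0,0,-2],[0,0,0],3.2],
    [[0,0,-2],[0,0,0],3.2],
    [[0,0,-2],[0,0,0],3.2],
    [[0,0,0],[0,0,0.111],3.2],
    [[0,0,0],[0,0,0.111],3.2],
    [[0,0,0],[0,0,0.11],3.2],
    [[0,0,0],[0,0,0],3.2],
  ],
)

```text
time_s: 34.75
eef_pos: [0.5762, 0.0371, 0.1785]
orientation: [0.997, -0.077, 0.0, -0.0]
wrist_force: [-0.2, 0.0, -0.1]
opening: 0.0376
grasp_force: 50.7
```

Call:
move_arm(
  moves=[
    [[-1.26,3.3,0],[0,0,0],3.2],
    [[-1.26,3.3,0],[0,0,0],3.2],
    [[-1.26,3.3,0],[0,0,0],3.2],
    [[-1.26,3.3,0],[0,0,0],3.2],
    [[-1.26,3.3,0],[0,0,0],3.2],
    [[-1.26,3.3,0],[0,0,0],3.2],
    [[-1.26,3.3,0],[0,0,0],3.2],
    [[-1.26,3.3,0],[0,0,0],3.2],
    [[-1.26,3.3,0],[0,0,0],3.2],
    [[-1.26,3.3,0],[0,0,0],3.2],
  ],
)

```text
time_s: 35.58
eef_pos: [0.4013, -0.2717, 0.1783]
orientation: [0.997, -0.073, 0.0, 0.0]
wrist_force: [2.2, -0.2, -0.7]
opening: 0.0374
grasp_force: 50.7
```

Call:
move_arm(
  moves=[
    [[0,0,0],[0,0,0],3.2],
    [[0,0,0],[0,0,0],3.2],
    [[0,0,0],[0,0,0],3.2],
    [[0,0,0],[0,0,0],3.2],
  ],
)

```text
time_s: 35.92
eef_pos: [0.4028, -0.2699, 0.1778]
orientation: [0.997, -0.074, 0.0, -0.0]
wrist_force: [-0.3, -0.2, -1.4]
opening: 0.0374
grasp_force: 50.8
```

Run:
```python
from fitall import *
s=manip.state();c=Cam("wrist");print(s["eef_pos"],s["opening"])
run(c,["leaf18","leaf14","leaf10"],dict(leaf10=(.5555,-.2914,-.15),leaf14=(.502,-.286,-.15),leaf18=(.4536,-.2768,-.15)))
print(tomove((.4026,-.2710,.0805),-.148))
```

```text
[ 0.40276688 -0.26985461  0.17783041] 0.03741915233120569
leaf18 [ 0.4536 -0.2764 -0.1264] 0.923
leaf14 [ 0.502  -0.2856 -0.0962] 0.897
leaf10 [ 0.5553 -0.2916 -0.1312] 0.942
(array([-0.01,  0.13,  9.73]), np.float64(0.001), np.float64(-0.147))
```

Call:
move_arm(
  moves=[
    [[0,0.13,2.5],[0,0,0],3.2],
    [[0,0,2.5],[0,0,0],3.2],
    [[0,0,2],[0,0,0],3.2],
    [[0,0,1.5],[0,0,0],3.2],
    [[0,0,0.9],[0,0,0],3.2],
    [[0,0,0.3],[0,0,0],3.2],
    [[0,0,0],[0,0,0],3.2],
  ],
)

```text
time_s: 36.55
eef_pos: [0.4025, -0.2712, 0.0809]
orientation: [0.997, -0.074, -0.0, 0.0]
wrist_force: [0.4, 0.4, -1.7]
opening: 0.0373
grasp_force: 50.9
```

Call:
move_arm(
  moves=[
    [[0,0,0],[0,0,0],6],
    [[0,0,0],[0,0,0],6],
    [[0,0,0],[0,0,0],6],
    [[0,0,0],[0,0,0],6],
    [[0,0,-2],[0,0,0],6],
    [[0,0,-2.5],[0,0,0],6],
    [[0,0,-2.5],[0,0,0],6],
  ],
)

```text
time_s: 37.13
eef_pos: [0.4017, -0.2716, 0.1513]
orientation: [0.997, -0.075, -0.001, -0.0]
wrist_force: [0.1, 1.0, -0.8]
opening: 0.0599
grasp_force: 0.0
```

Call:
move_arm(
  moves=[
    [[3,-0.05,0],[0,0,0],6],
    [[3,-0.05,0],[0,0,0],6],
    [[3,-0.05,0],[0,0,0],6],
    [[3,-0.05,0],[0,0,0],6],
    [[3.4,-0.03,0],[0,0,0],6],
    [[0,0,0],[0,0,0],6],
    [[0,0,0],[0,0,0],6],
    [[0,0,0],[0,0,0],6],
  ],
)

```text
time_s: 37.8
eef_pos: [0.5545, -0.2924, 0.1503]
orientation: [0.997, -0.075, -0.0, -0.0]
wrist_force: [-0.4, 0.7, -0.2]
opening: 0.0599
grasp_force: 0.0
```

Run:
```python
from fitall import *
t=Cam("top");run(t,["leaf6"],dict(leaf6=(.3976,-.271,-.14)))
print(manip.state()["eef_pos"],tomove((.5554,-.2915,.0805),-.148))
```

```text
leaf6 [ 0.3981 -0.27   -0.1365] 0.901
[ 0.55415529 -0.29241108  0.15075318] (array([ 0.11, -0.11,  7.03]), np.float64(-0.002), np.float64(-0.15))
```

Call:
move_arm(
  moves=[
    [[0.1,-0.1,2.5],[0,0,0],6],
    [[0,0,2.5],[0,0,0],6],
    [[0,0,1.5],[0,0,0],6],
    [[0,0,0.5],[0,0,0],6],
    [[0,0,0],[0,0,0],6],
    [[0,0,0],[0,0,0],3.2],
    [[0,0,0],[0,0,0],3.2],
    [[0,0,0],[0,0,0],3.2],
    [[0,0,0],[0,0,0],3.2],
    [[0,0,0],[0,0,0],3.2],
  ],
)

```text
time_s: 38.68
eef_pos: [0.5569, -0.292, 0.0828]
orientation: [0.997, -0.075, 0.002, 0.001]
wrist_force: [-0.7, 1.4, 6.0]
opening: 0.0372
grasp_force: 50.7
```

Call:
move_arm(
  moves=[
    [[0,0,-0.7],[0,0,0],3.2],
    [[0,0,-2],[0,0,0],3.2],
    [[0,0,-3],[0,0,0],3.2],
    [[0,0,-3],[0,0,0],3.2],
    [[0,0,-1],[0,0,0],3.2],
    [[0,0,0],[0,0,0],3.2],
  ],
)

```text
time_s: 39.18
eef_pos: [0.5574, -0.2922, 0.1818]
orientation: [0.997, -0.075, 0.003, 0.001]
wrist_force: [-0.1, -0.5, -0.4]
opening: 0.0371
grasp_force: 50.2
```

Call:
move_arm(
  moves=[
    [[-0.3,-3.62,0],[0,0,0],3.2],
    [[-0.3,-3.62,0],[0,0,0],3.2],
    [[-0.3,-3.62,0],[0,0,0],3.2],
    [[-0.3,-3.62,0],[0,0,0],3.2],
    [[-0.3,-3.62,0],[0,0,0],3.2],
    [[-0.3,-3.62,0],[0,0,0],3.2],
    [[-0.3,-3.62,0],[0,0,0],3.2],
    [[-0.3,-3.62,0],[0,0,0],3.2],
    [[-0.3,-3.62,0],[0,0,0],3.2],
  ],
)

```text
time_s: 39.93
eef_pos: [0.5768, 0.0364, 0.1764]
orientation: [0.997, -0.075, -0.001, 0.0]
wrist_force: [0.9, 0.5, -1.0]
opening: 0.0374
grasp_force: 50.4
```

Call:
move_arm(
  moves=[
    [[0,0,0],[0,0,-0.111],3.2],
    [[0,0,0],[0,0,-0.111],3.2],
    [[0,0,0],[0,0,-0.109],3.2],
    [[0,0,2],[0,0,0],3.2],
    [[0,0,1.5],[0,0,0],3.2],
    [[0,0,0],[0,0,0],3.2],
    [[0,0,0],[0,0,0],3.2],
    [[0,0,0],[0,0,0],3.2],
  ],
)

```text
time_s: 40.6
eef_pos: [0.578, 0.0345, 0.143]
orientation: [0.996, 0.09, 0.0, 0.0]
wrist_force: [1.2, 1.1, -0.6]
opening: 0.0379
grasp_force: 50.6
```

Run:
```python
from fitall import *
s=manip.state();print(s["eef_pos"],s["opening"],s["grasp_force"])
F=(.5757,.041,.182);print(tomove((*fx(F,0,-.006),.13),.182));print(tomove((*fx(F,0,-.004),.13),.182))
c=Cam("wrist");p=c.proj([[*fx(F,.02,0),.05]])[0].astype(int)
cv2.imwrite("pics/w13.png",cv2.resize(c.img[max(p[1]-70,0):p[1]+80,p[0]-100:p[0]+100],(800,600),interpolation=cv2.INTER_CUBIC))
```

```text
[0.57799511 0.03449219 0.14304672] 0.037881681159175395 50.62651813030243
(array([-0.11, -0.08,  1.3 ]), np.float64(-0.001), np.float64(0.181))
(array([-0.11, -0.28,  1.3 ]), np.float64(-0.001), np.float64(0.181))
```

Call:
move_arm(
  moves=[
    [[-0.1,-0.13,0.6],[0,0,0],3.2],
    [[0,0,0.4],[0,0,0],3.2],
    [[0,0,0],[0,0,0],3.2],
  ],
)

```text
time_s: 40.9
eef_pos: [0.5759, 0.0358, 0.1317]
orientation: [0.996, 0.09, -0.001, -0.0]
wrist_force: [0.4, 0.7, -1.7]
opening: 0.0374
grasp_force: 50.6
```

Call:
move_arm(
  moves=[
    [[0,0,0.2],[0,0,0],3.2],
    [[0,0,0.2],[0,0,0],3.2],
    [[0,0,0.2],[0,0,0],3.2],
    [[0,0,0],[0,0,0],3.2],
  ],
)

```text
time_s: 41.23
eef_pos: [0.5771, 0.0365, 0.1279]
orientation: [0.996, 0.091, 0.001, -0.001]
wrist_force: [-2.0, 2.2, 6.3]
opening: 0.0371
grasp_force: 51.4
```

Call:
move_arm(
  moves=[
    [[0,0,0.15],[0,0,0],3.2],
    [[0,0,0.15],[0,0,0],3.2],
    [[0,0,0],[0,0,0],3.2],
  ],
)

```text
time_s: 41.48
eef_pos: [0.578, 0.037, 0.127]
orientation: [0.996, 0.091, 0.003, -0.001]
wrist_force: [-4.2, 5.1, 16.0]
opening: 0.037
grasp_force: 51.9
```

Call:
move_arm(
  moves=[
    [[0,0,-0.4],[0,0,0],3.2],
    [[-0.1,-0.13,0],[0,0,0],3.2],
    [[0,0,0.2],[0,0,0],3.2],
    [[0,0,0.1],[0,0,0],3.2],
    [[0,0,0],[0,0,0],3.2],
    [[0,0,0],[0,0,0],3.2],
  ],
)

```text
time_s: 41.98
eef_pos: [0.5761, 0.0369, 0.1271]
orientation: [0.996, 0.091, 0.002, 0.0]
wrist_force: [-4.8, 2.7, 14.0]
opening: 0.0374
grasp_force: 52.0
```

Call:
move_arm(
  moves=[
    [[0,0,0.1],[0,0,0],3.2],
    [[0,0,0],[0,0,0],3.2],
  ],
)

```text
time_s: 42.15
eef_pos: [0.5765, 0.037, 0.1269]
orientation: [0.996, 0.091, 0.002, 0.0]
wrist_force: [-5.3, 2.7, 19.4]
opening: 0.037
grasp_force: 52.2
```

Run:
```python
from fitall import *
s=manip.state();e=s["eef_pos"];print(e,s["wrist_force"])
F=(.5757,.041,.182);d=e[:2]-np.array(F[:2]);print("fixture xy",d[0]*np.cos(.182)+d[1]*np.sin(.182),-d[0]*np.sin(.182)+d[1]*np.cos(.182))
c=Cam("wrist");p=c.proj([[*fx(F,.02,0),.05]])[0].astype(int)
cv2.imwrite("pics/w14.png",cv2.resize(c.img[max(p[1]-70,0):p[1]+80,p[0]-100:p[0]+100],(800,600),interpolation=cv2.INTER_CUBIC))
```

```text
[0.57646585 0.03699216 0.12689743] [-5.30809148  2.73832171 19.39086769]
fixture xy 2.7790538975618778e-05 -0.0040802613147589
```

View pics/w14.png

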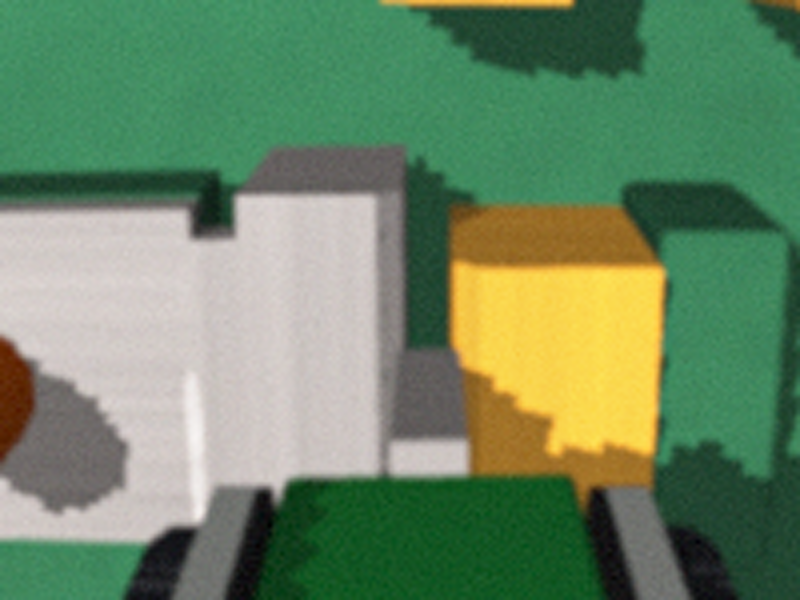

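The green blade (390-468) sits on both chamfers, centred at y = -4 mm, and stays out under 19 N, so it binds. Hang green and refit yellow.

Call:
move_arm(
  moves=[
    [[0,0,-1.5],[0,0,0],3.2],
    [[0,0,-2],[0,0,0],3.2],
    [[0,0,-2],[0,0,0],3.2],
    [[0,0,0],[0,0,0.111],3.2],
    [[0,0,0],[0,0,0.111],3.2],
    [[0,0,0],[0,0,0.109],3.2],
    [[0,0,0],[0,0,0],3.2],
    [[0,0,0],[0,0,0],3.2],
  ],
)

```text
time_s: 42.87
eef_pos: [0.575, 0.0366, 0.1779]
orientation: [0.997, -0.073, -0.001, 0.0]
wrist_force: [0.2, -0.9, -1.5]
opening: 0.0367
grasp_force: 50.4
```

Call:
move_arm(
  moves=[
    [[0.3,3.62,0],[0,0,0],3.2],
    [[0.3,3.62,0],[0,0,0],3.2],
    [[0.3,3.62,0],[0,0,0],3.2],
    [[0.3,3.62,0],[0,0,0],3.2],
    [[0.3,3.62,0],[0,0,0],3.2],
    [[0.3,3.62,0],[0,0,0],3.2],
    [[0.3,3.62,0],[0,0,0],3.2],
    [[0.3,3.62,0],[0,0,0],3.2],
    [[0.3,3.62,0],[0,0,0],3.2],
  ],
)

```text
time_s: 43.62
eef_pos: [0.5529, -0.2911, 0.1781]
orientation: [0.997, -0.073, -0.0, -0.0]
wrist_force: [1.4, 0.4, -1.0]
opening: 0.0376
grasp_force: 50.6
```

Call:
move_arm(
  moves=[
    [[0,0,0],[0,0,0],3.2],
    [[0,0,0],[0,0,0],3.2],
    [[0,0,0],[0,0,0],3.2],
    [[0,0,0],[0,0,0],3.2],
  ],
)

```text
time_s: 43.95
eef_pos: [0.5535, -0.2885, 0.1784]
orientation: [0.997, -0.074, -0.0, -0.0]
wrist_force: [-0.4, 0.1, -1.0]
opening: 0.0375
grasp_force: 50.8
```

Run:
```python
from fitall import *
s=manip.state();print(s["eef_pos"],s["orientation"],s["opening"]);print(tomove((.556,-.2915,.082),-.148))
```

```text
[ 0.55352806 -0.28845531  0.17842211] [ 9.97282075e-01 -7.36777563e-02 -1.77579941e-04 -1.40667887e-04] 0.037528948474770216
(array([0.29, 0.27, 9.64]), np.float64(0.001), np.float64(-0.147))
```

Call:
move_arm(
  moves=[
    [[0.15,0.14,2.5],[0,0,0],3.2],
    [[0.14,0.13,2.5],[0,0,0],3.2],
    [[0,0,2],[0,0,0],3.2],
    [[0,0,1.5],[0,0,0],3.2],
    [[0,0,0.9],[0,0,0],3.2],
    [[0,0,0.2],[0,0,0],3.2],
    [[0,0,0],[0,0,0],3.2],
    [[0,0,0],[0,0,0],3.2],
  ],
)

```text
time_s: 44.62
eef_pos: [0.5565, -0.292, 0.0833]
orientation: [0.997, -0.074, 0.001, 0.0]
wrist_force: [0.7, -0.6, -0.9]
opening: 0.0371
grasp_force: 51.0
```

Call:
move_arm(
  moves=[
    [[0,0,0],[0,0,0],6],
    [[0,0,0],[0,0,0],6],
    [[0,0,0],[0,0,0],6],
    [[0,0,0],[0,0,0],6],
    [[0,0,-2],[0,0,0],6],
    [[0,0,-2.5],[0,0,0],6],
    [[0,0,-2.5],[0,0,0],6],
  ],
)

```text
time_s: 45.2
eef_pos: [0.5554, -0.2925, 0.1531]
orientation: [0.997, -0.075, -0.001, -0.0]
wrist_force: [0.4, -0.6, -0.8]
opening: 0.06
grasp_force: 0.0
```

Call:
move_arm(
  moves=[
    [[-3,0.05,0],[0,0,0],6],
    [[-3,0.05,0],[0,0,0],6],
    [[-3,0.05,0],[0,0,0],6],
    [[-3,0.05,0],[0,0,0],6],
    [[-3.4,0.03,0],[0,0,0],6],
    [[0,0,0],[0,0,0],6],
    [[0,0,0],[0,0,0],6],
    [[0,0,0],[0,0,0],6],
  ],
)

```text
time_s: 45.87
eef_pos: [0.4039, -0.2721, 0.1533]
orientation: [0.997, -0.075, 0.001, 0.0]
wrist_force: [-0.0, 0.3, -0.1]
opening: 0.0598
grasp_force: 0.0
```

Run:
```python
from fitall import *
t=Cam("top");run(t,["leaf10"],dict(leaf10=(.5501,-.2896,-.14)))
c=Cam("wrist");run(c,["leaf10","leaf14","leaf18"],dict(leaf10=(.5555,-.2914,-.15),leaf14=(.502,-.286,-.15),leaf18=(.4536,-.2768,-.15)))
print(manip.state()["eef_pos"],tomove((.4025,-.2712,.0805),-.148))
```

```text
leaf10 [ 0.5491 -0.2912  0.0668] 0.747
leaf10 [ 0.5546 -0.2915 -0.1256] 0.94
leaf14 [ 0.5015 -0.2859 -0.1365] 0.9
leaf18 [ 0.4536 -0.2768 -0.1357] 0.929
[ 0.4043086  -0.27199748  0.15275825] (array([-0.2 , -0.05,  7.23]), np.float64(-0.002), np.float64(-0.15))
```

Green is hung again. Taking yellow back to the gap.

Call:
move_arm(
  moves=[
    [[-0.15,-0.05,2.5],[0,0,0],6],
    [[0,0,2.5],[0,0,0],6],
    [[0,0,1.6],[0,0,0],6],
    [[0,0,0.6],[0,0,0],6],
    [[0,0,0],[0,0,0],6],
    [[0,0,0],[0,0,0],3.2],
    [[0,0,0],[0,0,0],3.2],
    [[0,0,0],[0,0,0],3.2],
    [[0,0,0],[0,0,0],3.2],
    [[0,0,0],[0,0,0],3.2],
  ],
)

```text
time_s: 46.8
eef_pos: [0.403, -0.2715, 0.0819]
orientation: [0.997, -0.075, 0.002, 0.001]
wrist_force: [0.9, 1.0, 4.9]
opening: 0.0374
grasp_force: 50.5
```

Call:
move_arm(
  moves=[
    [[0,0,-0.7],[0,0,0],3.2],
    [[0,0,-2],[0,0,0],3.2],
    [[0,0,-3],[0,0,0],3.2],
    [[0,0,-3],[0,0,0],3.2],
    [[0,0,-1],[0,0,0],3.2],
    [[0,0,0],[0,0,0],3.2],
  ],
)

```text
time_s: 47.3
eef_pos: [0.403, -0.2717, 0.1809]
orientation: [0.997, -0.075, 0.003, 0.001]
wrist_force: [1.0, 0.5, -1.2]
opening: 0.0372
grasp_force: 50.1
```

Call:
move_arm(
  moves=[
    [[1.26,-3.3,0],[0,0,0],3.2],
    [[1.26,-3.3,0],[0,0,0],3.2],
    [[1.26,-3.3,0],[0,0,0],3.2],
    [[1.26,-3.3,0],[0,0,0],3.2],
    [[1.26,-3.3,0],[0,0,0],3.2],
    [[1.26,-3.3,0],[0,0,0],3.2],
    [[1.26,-3.3,0],[0,0,0],3.2],
    [[1.26,-3.3,0],[0,0,0],3.2],
    [[1.26,-3.3,0],[0,0,0],3.2],
    [[1.26,-3.3,0],[0,0,0],3.2],
  ],
)

```text
time_s: 48.13
eef_pos: [0.5751, 0.0381, 0.176]
orientation: [0.997, -0.075, -0.002, 0.0]
wrist_force: [1.5, 0.2, -1.8]
opening: 0.0373
grasp_force: 50.4
```

Call:
move_arm(
  moves=[
    [[0,0,0],[0,0,-0.111],3.2],
    [[0,0,0],[0,0,-0.111],3.2],
    [[0,0,0],[0,0,-0.11],3.2],
    [[0,0,2],[0,0,0],3.2],
    [[0,0,1.5],[0,0,0],3.2],
    [[0,0,0],[0,0,0],3.2],
    [[0,0,0],[0,0,0],3.2],
    [[0,0,0],[0,0,0],3.2],
  ],
)

```text
time_s: 48.8
eef_pos: [0.5758, 0.0363, 0.1429]
orientation: [0.996, 0.091, -0.0, 0.0]
wrist_force: [-0.1, -0.8, -1.2]
opening: 0.0374
grasp_force: 50.5
```

Run:
```python
from fitall import *
s=manip.state();print(s["eef_pos"],s["opening"],s["grasp_force"])
F=(.5757,.041,.182);print(tomove((*fx(F,0,-.004),.13),.182))
```

```text
[0.57578124 0.03631583 0.14294114] 0.037353773007202815 50.52949011325836
(array([ 0.08, -0.06,  1.29]), np.float64(0.0), np.float64(0.182))
```

Call:
move_arm(
  moves=[
    [[0.05,-0.06,0.8],[0,0,0],3.2],
    [[0,0,0.5],[0,0,0],3.2],
    [[0,0,0.3],[0,0,0],3.2],
    [[0,0,0.3],[0,0,0],3.2],
    [[0,0,0.3],[0,0,0],3.2],
    [[0,0,0.5],[0,0,0],3.2],
    [[0,0,0.5],[0,0,0],3.2],
    [[0,0,0],[0,0,0],3.2],
  ],
)

```text
time_s: 49.47
eef_pos: [0.5753, 0.0371, 0.1092]
orientation: [0.996, 0.091, -0.001, 0.0]
wrist_force: [1.2, 0.2, -2.3]
opening: 0.0374
grasp_force: 50.5
```

Call:
move_arm(
  moves=[
    [[0,0,0.5],[0,0,0],3.2],
    [[0,0,0.5],[0,0,0],3.2],
    [[0,0,0.5],[0,0,0],3.2],
    [[0,0,0.3],[0,0,0],3.2],
    [[0,0,0.2],[0,0,0],3.2],
    [[0,0,0.1],[0,0,0],3.2],
    [[0,0,0],[0,0,0],3.2],
  ],
)

```text
time_s: 50.05
eef_pos: [0.5761, 0.0371, 0.09]
orientation: [0.996, 0.091, 0.0, 0.0]
wrist_force: [-1.3, 0.2, 1.0]
opening: 0.0379
grasp_force: 50.7
```

Call:
move_arm(
  moves=[
    [[0,0,0.1],[0,0,0],3.2],
    [[0,0,0.05],[0,0,0],3.2],
    [[0,0,0],[0,0,0],3.2],
  ],
)

```text
time_s: 50.3
eef_pos: [0.5762, 0.0371, 0.0899]
orientation: [0.996, 0.091, 0.001, 0.0]
wrist_force: [-4.5, 1.0, 9.7]
opening: 0.0376
grasp_force: 51.8
```

Call:
move_arm(
  moves=[
    [[0,0,0],[0,0,0],5],
    [[0,0,0],[0,0,0],5],
    [[0,0,0],[0,0,0],5],
    [[0,0,0],[0,0,0],5],
    [[0,0,-2],[0,0,0],5],
    [[0,0,-3],[0,0,0],5],
    [[0,0,-3],[0,0,0],5],
    [[0,0,-3],[0,0,0],5],
    [[-3,0,-1],[0,0,0],5],
    [[-3,0,0],[0,0,0],5],
  ],
)

```text
time_s: 51.13
eef_pos: [0.5189, 0.0265, 0.2109]
orientation: [0.996, 0.091, 0.003, -0.0]
wrist_force: [-0.2, -0.1, 0.6]
opening: 0.0498
grasp_force: 0.0
```

Call:
move_arm(
  moves=[
    [[-3,0,-2],[0,0,0],5],
    [[-3,0,-2],[0,0,0],5],
    [[0,0,0],[0,0,0],5],
    [[0,0,0],[0,0,0],5],
    [[0,0,0],[0,0,0],5],
    [[0,0,0],[0,0,0],5],
  ],
)

```text
time_s: 51.63
eef_pos: [0.4583, 0.0155, 0.2471]
orientation: [0.996, 0.091, -0.001, 0.0]
wrist_force: [0.6, 0.3, -0.4]
opening: 0.0497
grasp_force: 0.0
```

Run:
```python
from fitall import *
F=(.5757,.041,.182)
c=Cam("wrist");print(manip.state()["eef_pos"])
OB["leaf6"]=("yellow",(.022,.038,.060,.104),(*fx(F,0,-.004),.182))
# handle is pure yellow; inserts are more orange
print("hsv handle",c.hsv[tuple(c.proj([[*fx(F,0,-.004),.104]])[0].astype(int)[::-1])],"insert",c.hsv[tuple(c.proj([[*fx(F,.09,-.04),.06]])[0].astype(int)[::-1])])
for z in (.060,.064,.068):
    OB["leaf6"]=("yellow",(.022,.038,z,z+.044),(*fx(F,0,-.004),.182));print(z);o=run(c,["leaf6"])
print("exp",fx(F,0,-.004));pinfit(c,.046,fx(F,0,.075));print("pin exp",fx(F,0,.075))
run(c,["tub","leaf10","leaf14","leaf18"],dict(tub=(.479,.3256,.2228),leaf10=(.555,-.2915,-.14),leaf14=(.502,-.286,-.14),leaf18=(.4536,-.2768,-.14)))
t=Cam("top");run(t,["tub","leaf10","leaf14","leaf18"])
```

```text
[0.45830863 0.01552917 0.24690127]
hsv handle [ 30 219 252] insert [105  21  24]
0.06
leaf6 [0.5762 0.0359 0.3191] 0.735
0.064
leaf6 [0.5762 0.0355 0.3411] 0.738
0.068
leaf6 [0.576  0.0347 0.3883] 0.744
exp [0.57642399 0.03706607]
pin [0.5627 0.1139] 0.775
pin exp [0.56212523 0.11476127]
tub [0.4788 0.326  0.2251] 0.982
leaf10 [ 0.5537 -0.2951 -0.0351] 0.957
leaf14 [ 0.5016 -0.2886 -0.1086] 0.873
leaf18 [ 0.4537 -0.2776 -0.1564] 0.906
tub [0.4833 0.3308 0.1455] 0.638
leaf10 [ 0.5485 -0.2905 -0.0631] 0.737
leaf14 [ 0.4992 -0.2872  0.0118] 0.733
leaf18 [ 0.4499 -0.2773 -0.2193] 0.824
```

Run:
```python
from fitall import *
F=(.5757,.041,.182)
c=Cam("wrist");COL["y2"]=((27,120,80),(35,255,255))
OB["leaf6"]=("y2",(.022,.038,.060,.104),(*fx(F,0,-.004),.182));run(c,["leaf6"])
def frac(P,m):
    k=np.zeros(m.shape,np.uint8);cv2.fillPoly(k,[c.proj(P).astype(np.int32)],1);return m[k>0].mean()/255,k.sum()
bed=np.array([[*fx(F,x,y),.012] for x,y in [(-.16,-.1),(-.07,-.1),(-.07,.1),(-.16,.1)]])
print("bed green",frac(bed,c.mask((45,40,15),(90,255,255))))
T=(.4788,.326,.225);tb=np.array([[*fx(T,x,y),.02] for x,y in [(-.055,-.05),(.055,-.05),(.055,.05),(-.055,.05)]])
for n in("bright","dark","copper"): f,a=frac(tb,c.mask(*COL[n]));print(n,round(f*a))
```

```text
leaf6 [0.5751 0.0371 0.292 ] 0.733
bed green (np.float64(0.9924578527062999), np.uint64(13524))
bright 874
dark 276
copper 286
```

Run:
```python
from fitall import *
F=(.5757,.041,.182);c=Cam("wrist");g=(*fx(F,0,-.004),.182)
for dz in (0,.01,.03):
    T=c.proj(place(cb(.022,.038,.104+dz,.104+dz),*g));print("top face",dz,T.min(0).round(1),T.max(0).round(1))
T=c.proj(place(cb(.022,.038,.06,.104),*g));print("hull",T.min(0).round(1),T.max(0).round(1))
ctr=T.mean(0);r=30
for lo in (150,):
    m=c.mask((28,120,lo),(35,255,255),(*ctr,r));n,lb,s,_=cv2.connectedComponentsWithStats(m);k=1+np.argmax(s[1:,4]);print("bright yellow x,y,w,h,area",s[k],n)
m=c.mask((28,120,40),(35,255,149),(*ctr,r));n,lb,s,_=cv2.connectedComponentsWithStats(m);print("dim",s[1+np.argmax(s[1:,4])])
```

```text
top face 0 [259.7  47. ] [307.   73.4]
top face 0.01 [258.8  44.5] [307.9  71.8]
top face 0.03 [256.7  38.7] [310.   68.2]
hull [259.7  47. ] [307.   79.2]
bright yellow x,y,w,h,area [ 261   50   45   25 1074] 6Traceback (most recent call last):
  File "<stdin>", line 9, in <module>
    return _wrapfunc(a, 'argmax', axis=axis, out=out, **kwds)
    return bound(*args, **kwds)
ValueError: attempt to get argmax of an empty sequence
```

The handle's top face (width 45-47 px, at the expected pixels) matches the leaf standing fully down and aligned. Handing in.

```bash
python3 -c "
from station import manip
print(manip.sign_off())"
```

```text
the job is handed in; nothing more can be done
None
```

The job is handed in: all four offcuts are in the tub, the pin is home with the fence in line, green was the first leaf to bind so the gap is 8 mm, yellow stands fully down in it, and green, blue and red hang in the rack.

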